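# Sort the sample bench under the light pad

## Task

First roll the light pad's dimmer wheel with a fingertip until its orange stripe points at the green mark, and leave it there while you sort everything lying on the pad into the trays: highlighters in the blue tray, green-capped vials in the green tray, orange scoops in the orange tray. When all is sorted, roll the wheel back six clicks so that the stripe points at the red mark. Leave the jars, bottle, bowl and beaker where they stand.

Things in the scene. Friction and masses are not known exactly. Their poses are not given: they have to be found in the camera images.
- pad: Flat grey light pad with a white luminous top, 192 (its x) x 500 (its y) x 12 mm high, fixed to the bench; origin at the centre of its underside. The items start lying on its top, 12 mm above the bench.
- dimmer: Grey dimmer unit of the light pad, fixed at the robot's right: base plate 130 x 130 x 10 mm, origin at the centre of its underside; its own -x side is its open front. A hood covers the wheel's rear half (own x above 9 mm, up to 47 mm high). Marks on the plate round the wheel's front, one per click: red = dim (click 1), green = bright (click 7), white ticks for the others.
- wheel_axis (a point): Point on the vertical axis of the black knurled dimmer wheel, level with its top face (34 mm above the bench). The wheel lies flat, radius 43 mm over 24 small upright ribs, from 14 to 34 mm above the bench; too wide to grip: push its exposed front edge along with a fingertip. No felt detents; it stays where left (friction 0.04 N m).
- wheel (a joint): Wheel angle (rad), from 0 to 2.094 (stops; 8 clicks). One click is one rib, 0.262. Red mark = 0.262, green mark = 1.833. Grows anticlockwise from above: the front edge moves to the unit's own -y (robot's right). At value v the orange stripe on its top points, in the unit's frame, at the angle 2.094 + v from own +x, so straight to the front at 1.047.
- tray_blue: Blue open tray, fixed: 120 (its x) x 150 (its y) x 45 mm high, walls and floor 4 mm; origin at the centre of its underside.
- tray_green: Green open tray, fixed: 120 (its x) x 150 (its y) x 45 mm high, walls and floor 4 mm; origin at the centre of its underside.
- tray_orange: Orange open tray, fixed: 120 (its x) x 150 (its y) x 45 mm high, walls and floor 4 mm; origin at the centre of its underside.
- marker0: Highlighter with a flat yellow barrel and black cap, 85 (its x) x 20 (y) x 13 mm (z), cap towards +x, 25 g; origin at the centre of its underside. May be absent.
- marker1: Highlighter with a flat pink barrel and black cap, 85 (its x) x 20 (y) x 13 mm (z), cap towards +x, 25 g; origin at the centre of its underside. May be absent.
- marker2: Highlighter with a flat purple barrel and black cap, 85 (its x) x 20 (y) x 13 mm (z), cap towards +x, 25 g; origin at the centre of its underside. May be absent.
- vial0: Square pale-blue sample vial with a green cap, 70 (its x) x 20 x 20 mm, cap towards +x, 30 g; origin at the centre of its underside as it lies. May be absent.
- vial1: Square pale-blue sample vial with a green cap, 70 (its x) x 20 x 20 mm, cap towards +x, 30 g; origin at the centre of its underside as it lies. May be absent.
- vial2: Square pale-blue sample vial with a green cap, 70 (its x) x 20 x 20 mm, cap towards +x, 30 g; origin at the centre of its underside as it lies. May be absent.
- scoop0: Orange lab scoop lying bowl up: handle 12 mm wide (y) and 14 mm high from x = -45 to 12 mm, then a square open bowl 34 x 30 x 16 mm to x = 46 mm; 22 g; origin under the handle, grip it there. May be absent.
- scoop1: Orange lab scoop lying bowl up: handle 12 mm wide (y) and 14 mm high from x = -45 to 12 mm, then a square open bowl 34 x 30 x 16 mm to x = 46 mm; 22 g; origin under the handle, grip it there. May be absent.
- scoop2: Orange lab scoop lying bowl up: handle 12 mm wide (y) and 14 mm high from x = -45 to 12 mm, then a square open bowl 34 x 30 x 16 mm to x = 46 mm; 22 g; origin under the handle, grip it there. May be absent.
- jar_small: Bystander: specimen jar with green lid standing on the pad among the items, 48 mm across, 55 mm high; origin at the centre of its underside. Must stay.
- jar_large: Bystander: specimen jar with green lid, 68 mm across, 75 mm high, beyond the dimmer; origin under its centre. Must stay.
- bottle: Bystander: white bottle, 60 mm across, 110 mm high, at the left; origin under its centre. Must stay.
- bowl: Bystander: glass bowl, 120 mm across, 45 mm high, at the left; origin under its centre. Must stay.
- beaker: Bystander: glass beaker, 64 mm across, 80 mm high, far left; origin under its centre. Must stay.

How it is judged:
On the way, in this order (a step that is already met when the one before it is completed fails the run):
1. the wheel's stripe is at the green mark (within half a click) before any item is in its tray (value of joint wheel between 1.702 and 1.963 rad and horizontal distance between each of marker0, marker1, marker2 and tray_blue above 0.085 m and horizontal distance between each of vial0, vial1, vial2 and tray_green above 0.085 m and horizontal distance between each of scoop0, scoop1, scoop2 and tray_orange above 0.085 m), for 0.2 s.
2. every item lies in the tray of its type while the wheel is still at the green mark (value of joint wheel between 1.702 and 1.963 rad and x of marker0 in the frame of tray_blue between -0.056 and 0.056 m and y of marker0 in the frame of tray_blue between -0.071 and 0.071 m and z of marker0 in the frame of tray_blue between -0.005 and 0.045 m and x of marker1 in the frame of tray_blue between -0.056 and 0.056 m and y of marker1 in the frame of tray_blue between -0.071 and 0.071 m and z of marker1 in the frame of tray_blue between -0.005 and 0.045 m and x of marker2 in the frame of tray_blue between -0.056 and 0.056 m and y of marker2 in the frame of tray_blue between -0.071 and 0.071 m and z of marker2 in the frame of tray_blue between -0.005 and 0.045 m and x of vial0 in the frame of tray_green between -0.056 and 0.056 m and y of vial0 in the frame of tray_green between -0.071 and 0.071 m and z of vial0 in the frame of tray_green between -0.005 and 0.045 m and x of vial1 in the frame of tray_green between -0.056 and 0.056 m and y of vial1 in the frame of tray_green between -0.071 and 0.071 m and z of vial1 in the frame of tray_green between -0.005 and 0.045 m and x of vial2 in the frame of tray_green between -0.056 and 0.056 m and y of vial2 in the frame of tray_green between -0.071 and 0.071 m and z of vial2 in the frame of tray_green between -0.005 and 0.045 m and x of scoop0 in the frame of tray_orange between -0.056 and 0.056 m and y of scoop0 in the frame of tray_orange between -0.071 and 0.071 m and z of scoop0 in the frame of tray_orange between -0.005 and 0.045 m and x of scoop1 in the frame of tray_orange between -0.056 and 0.056 m and y of scoop1 in the frame of tray_orange between -0.071 and 0.071 m and z of scoop1 in the frame of tray_orange between -0.005 and 0.045 m and x of scoop2 in the frame of tray_orange between -0.056 and 0.056 m and y of scoop2 in the frame of tray_orange between -0.071 and 0.071 m and z of scoop2 in the frame of tray_orange between -0.005 and 0.045 m), for 0.2 s.
3. the wheel's stripe is back at the red mark (within half a click) (value of joint wheel between 0.131 and 0.393 rad), for 0.2 s.
At the end, for the whole second after the job is handed in: Every item present lies at rest in the tray of its type (its origin inside the walls and below the rim), and the wheel's stripe is at the red mark within half a click (0.13 rad) (all of step 3 and x of marker0 in the frame of tray_blue between -0.056 and 0.056 m and y of marker0 in the frame of tray_blue between -0.071 and 0.071 m and z of marker0 in the frame of tray_blue between -0.005 and 0.045 m and x of marker1 in the frame of tray_blue between -0.056 and 0.056 m and y of marker1 in the frame of tray_blue between -0.071 and 0.071 m and z of marker1 in the frame of tray_blue between -0.005 and 0.045 m and x of marker2 in the frame of tray_blue between -0.056 and 0.056 m and y of marker2 in the frame of tray_blue between -0.071 and 0.071 m and z of marker2 in the frame of tray_blue between -0.005 and 0.045 m and x of vial0 in the frame of tray_green between -0.056 and 0.056 m and y of vial0 in the frame of tray_green between -0.071 and 0.071 m and z of vial0 in the frame of tray_green between -0.005 and 0.045 m and x of vial1 in the frame of tray_green between -0.056 and 0.056 m and y of vial1 in the frame of tray_green between -0.071 and 0.071 m and z of vial1 in the frame of tray_green between -0.005 and 0.045 m and x of vial2 in the frame of tray_green between -0.056 and 0.056 m and y of vial2 in the frame of tray_green between -0.071 and 0.071 m and z of vial2 in the frame of tray_green between -0.005 and 0.045 m and x of scoop0 in the frame of tray_orange between -0.056 and 0.056 m and y of scoop0 in the frame of tray_orange between -0.071 and 0.071 m and z of scoop0 in the frame of tray_orange between -0.005 and 0.045 m and x of scoop1 in the frame of tray_orange between -0.056 and 0.056 m and y of scoop1 in the frame of tray_orange between -0.071 and 0.071 m and z of scoop1 in the frame of tray_orange between -0.005 and 0.045 m and x of scoop2 in the frame of tray_orange between -0.056 and 0.056 m and y of scoop2 in the frame of tray_orange between -0.071 and 0.071 m and z of scoop2 in the frame of tray_orange between -0.005 and 0.045 m and linear speed of each of marker0, marker1, marker2, vial0, vial1, vial2, scoop0, scoop1, scoop2 below 0.03 m/s); the robot touches nothing.
It fails at once if a bystander (jar, bottle, bowl or beaker) is moved more than 4 cm (distance of any of jar_small, jar_large, bottle, bowl, beaker from where it was at the start of the episode above 0.04 m).
Of marker0, marker1, marker2, vial0, vial1, vial2, scoop0, scoop1, scoop2 only 6 to 8 are there at a start; the rules pass over those that are not, and their reading is None.
At some moment in a run one of marker0, marker1, marker2, vial0, vial1, vial2, scoop0, scoop1, scoop2 may be knocked a few centimetres aside while the robot is not near it.
Once in a run the grip may slacken for a moment while it holds something.
It also fails if it takes over 208 s, if anything falls off the work surface, if the arm or the gripper's body presses on something with over 40 N, if the wrist force passes 120 N, or if a joint passes its speed limit or range.

## Robot

A 7-joint arm with a two-finger parallel gripper is mounted at the origin on the work surface. World frame = base frame: x ahead of the robot, y to its left, z up, the work surface at z = 0. Lengths are in m, angles in rad, forces in N, time in s.
With the tool pointing down it reaches from about 0.35 to 0.9 m from the base axis. Payload 19.9 kg.
Tool frame: the origin (TCP) lies at the very end of the fingers, on their centre line; the grasp point (between the pads) lies 19 mm behind it; z points along the fingers, y is the direction in which the jaws open and shut (so a half turn about z gives the same grasp; the last joint's range is limited). The gripper opens to 85 mm and grips with 20 to 120 N. Pads are 22 mm wide; open, the fingers measure 114 mm over their backs; the gripper's body (76 mm by 85 mm) begins 54 mm behind the grasp point. The pads swing forward as they close: fully open they stand 13 mm farther back than shut.
Start: joints at [-1.367, 0.417, -0.01, 1.614, 0.005, 1.111, -0.053], TCP at [0.152, 0.606, 0.231] pointing down, gripper open.
Joint ranges: [-2.81, 2.81], [-0.39, 2.02], [-1.27, 1.25], [0.06, 2.57], [-1.19, 4.33], [0.19, 2], [-2.82, 2.82]. Speed limits (rad/s): [1.89, 1.89, 2.39, 2.39, 3.01, 3.01, 3.01].

## Interface

Orientations are given as a unit quaternion [x, y, z, w].
In Python, from rig import bot, cams gives the robot as it stands.
- The arm moves only by the shell command python3 -m handwheel 'ROWS' [FORCE]. ROWS is JSON, a list of rows, each a list of 7 numbers: the shift along the tool's x, y, z in mm, then the turn, a rotation vector about the tool's x, y, z in degrees, then the opening, from 0 (shut) to 1 (fully open). In form: [[x, y, z, wx, wy, wz, grip], ...]. A call has 1 to 8 rows; each row is the pose to reach, as a shift and turn from the pose commanded when the call began, along the tool's axes at that moment; what a row does not reach only later rows make up. A row lasts 1/12 s, in which the tool goes at most 41.7 mm and 7.16 degrees, less where a joint would pass 70% of its speed; a pose out of reach is approached as far as the arm can. A call with a gripper value outside its range is refused whole. The fingers move at their own pace and stop on an object; FORCE is the grip in N (left out, the last holds). Time passes only in rows, so rows that repeat a pose let the fingers close. It gives the time, the measured TCP pose, the force and the opening at its end, in the units of the state.
- bot.get_obs(): the state, without advancing time (a new reading comes with each control period).
- cams.get_image(name): name is "scene" or "top" or "wrist"; returns the picture (420x560x3 uint8, blue, green, red); there is no depth.
- cams.get_calibration(name): a dict with "camera_matrix" (3x3 intrinsics, pixels), "world_from_camera" (4x4, takes a point from camera to world coordinates); the wrist camera has in their place "hand_eye" (4x4, takes a point from camera to tool coordinates, whose origin is the TCP and whose axes are the flange's). Camera axes: x right, y down, z forward; pixel columns grow to the right and rows downward; lengths in m; the calibration is good to about 2 mm. The wrist camera is an equidistant fisheye: a pixel r from the principal point sees the ray r / f radians off the axis. A picture is of the moment at which its call begins: read the wrist's pose just before it. get_calibration takes no time and is no camera call.
- bot.close_job(): hands the job in, once; it reports no verdict.
The state is a dict: "clock": time; "qpos": joint angles; "joint_vel": joint speeds; "joint_efforts": joint torques, N m; "eef_pos": TCP position; "ee_rot": TCP orientation; "wrist_force": force on the tool from outside, world axes, zero at the start; "torque": the same for the moment, N m; "gripper_width": finger opening in m.
Only numpy, scipy, OpenCV 4.12 (cv2) and the standard library are available. Lean on these libraries where they do the work, as an engineer would, in place of code of your own. Each camera call takes 0.05 s, during which the arm holds its last target.

## Working session

There is one attempt and no reset: what is moved stays moved. The work goes in short steps, Python scripts to look and compute and a shell command to move; the robot and the scene stay as the last step left them, time stands still between calls to the robot, and variables do not carry over. Pictures are saved under pics/ and viewed, and the job is handed in when it is done.

```bash
ls; mkdir -p pics
python3 - <<'E'
from rig import bot,cams
import cv2,numpy as np
o=bot.get_obs()
for k,v in o.items(): print(k,np.round(v,4))
for n in ["scene","top","wrist"]:
    cv2.imwrite(f"pics/{n}0.png",cams.get_image(n))
    c=cams.get_calibration(n)
    for k,v in c.items(): print(n,k,np.round(v,4).tolist() if not isinstance(v,str) else v)
E
```

```text
pics
clock 0.0
qpos [-1.3665  0.418  -0.0103  1.6142  0.0047  1.1107 -0.053 ]
joint_vel [ 0.0012 -0.0011  0.0003  0.0018  0.0019 -0.0017  0.0016]
joint_efforts [ 1.00000e-03 -8.64458e+01  6.78500e-01 -4.34889e+01  1.89000e-02
  7.60000e-03  0.00000e+00]
eef_pos [0.152  0.6059 0.2307]
ee_rot [ 1.226e-01  9.925e-01 -6.000e-04 -0.000e+00]
wrist_force [0.8818 0.6981 0.0683]
torque [ 0.002  -0.0309  0.016 ]
gripper_width 0.0853
scene camera_matrix [[538.814, 0.0, 285.6772], [0.0, 538.814, 214.7729], [0.0, 0.0, 1.0]]
scene world_from_camera [[-0.888, 0.31, -0.3395, 1.1313], [0.4593, 0.6302, -0.626, 1.0769], [0.0199, -0.7119, -0.702, 1.2418], [0.0, 0.0, 0.0, 1.0]]
top camera_matrix [[425.7824, 0.0, 281.3629], [0.0, 425.7824, 213.073], [0.0, 0.0, 1.0]]
top world_from_camera [[-0.0181, -0.9892, 0.1457, 0.398], [-0.9998, 0.0175, -0.0058, 0.0233], [0.0032, -0.1458, -0.9893, 1.1032], [0.0, 0.0, 0.0, 1.0]]
wrist camera_matrix [[325.1923, 0.0, 279.2546], [0.0, 325.1923, 213.1236], [0.0, 0.0, 1.0]]
wrist hand_eye [[0.001, -0.9458, -0.3246, 0.0839], [1.0, 0.0008, 0.0006, -0.0001], [-0.0003, -0.3246, 0.9458, -0.1426], [0.0, 0.0, 0.0, 1.0]]
```

View pics/scene0.png

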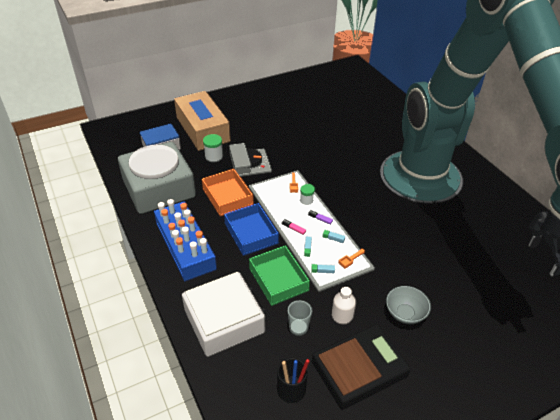

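View pics/top0.png

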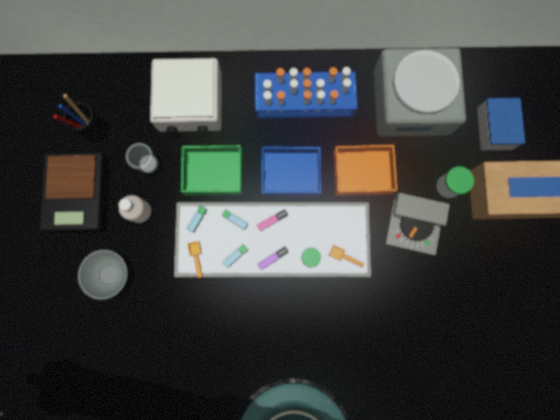

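View pics/wrist0.png

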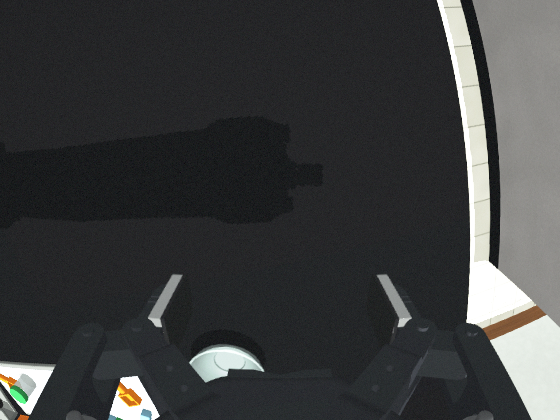

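The scene shows 7 items on the pad: 3 vials, 2 highlighters and 2 scoops. In the top image the vials are near (197,219), (235,219) and (235,256). The highlighters are at (272,219) and (272,258), and the scoops at (196,258) and (346,256). The small jar is at (311,258) and the dimmer at (417,228).

```bash
cat > h.py <<'E'
import numpy as np, cv2, time
from rig import bot,cams
from scipy.spatial.transform import Rotation as R
def ray(name,uv,pose=None):
    c=cams.get_calibration(name);K=c["camera_matrix"]
    x=(uv[0]-K[0][2])/K[0][0]; y=(uv[1]-K[1][2])/K[1][1]
    if name=="wrist":
        r=np.hypot(x,y); s=np.sin(r)/r if r>1e-9 else 1
        d=np.array([x*s,y*s,np.cos(r)])
        H=np.array(c["hand_eye"]); T=np.eye(4);T[:3,:3]=R.from_quat(pose[1]).as_matrix();T[:3,3]=pose[0]
        W=T@H
    else:
        d=np.array([x,y,1.]);W=np.array(c["world_from_camera"])
    return W[:3,3],W[:3,:3]@d
def toplane(name,uv,z,pose=None):
    o,d=ray(name,uv,pose); return o+d*(z-o[2])/d[2]
def proj_wrist(P,pose):
    c=cams.get_calibration("wrist");K=np.array(c["camera_matrix"]);H=np.array(c["hand_eye"]);T=np.eye(4);T[:3,:3]=R.from_quat(pose[1]).as_matrix();T[:3,3]=pose[0]
    p=np.linalg.inv(T@H)@np.r_[P,1];r=np.arctan2(np.hypot(p[0],p[1]),p[2]);n=np.hypot(p[0],p[1])
    return K[0,2]+K[0,0]*r*p[0]/n, K[1,2]+K[1,1]*r*p[1]/n
def snap(name,fn):
    o=bot.get_obs();pose=(o["eef_pos"],o["ee_rot"]);im=cams.get_image(name);cv2.imwrite("pics/"+fn,im);return im,pose
def go(x,y,z,yaw):
    """yaw deg of tool y axis (jaw dir) in world; prints shift/turn in tool frame from measured pose"""
    o=bot.get_obs();Rt=R.from_quat(o["ee_rot"]);
    M=Rt.as_matrix();yw=np.radians(yaw)
    best=None
    for k in (0,np.pi):
        ya=np.array([np.cos(yw+k),np.sin(yw+k),0]);za=np.array([0,0,-1.]);xa=np.cross(ya,za)
        rv=(Rt.inv()*R.from_matrix(np.c_[xa,ya,za])).as_rotvec(degrees=True)
        if best is None or np.linalg.norm(rv)<np.linalg.norm(best): best=rv
    sh=M.T@(np.array([x,y,z])-o["eef_pos"])*1000
    print("shift",np.round(sh,1),"turn",np.round(best,1),"q7",round(o["qpos"][6],2),"tool",np.round(o["eef_pos"],4),"rows>=",round(max(np.linalg.norm(sh)/41.7,np.linalg.norm(best)/7.16),1))
E
python3 - <<'E'
from h import *
im,_=snap("top","top1.png")
big=cv2.resize(im[140:290,160:460],None,fx=2.6,fy=2.6,interpolation=cv2.INTER_CUBIC);cv2.imwrite("pics/top1z.png",big)
big=cv2.resize(im[185:265,375:465],None,fx=7,fy=7,interpolation=cv2.INTER_CUBIC);cv2.imwrite("pics/top1d.png",big)
hsv=cv2.cvtColor(im,cv2.COLOR_BGR2HSV)
# trays: rim z 0.045
for n,lo,hi in [("blue",(110,120,60),(125,255,255)),("green",(50,120,60),(75,255,255)),("orange",(5,120,100),(18,255,255)),("cyan",(85,40,80),(105,160,255)),("pink",(150,100,60),(178,255,255)),("purple",(130,80,60),(148,255,255))]:
    m=cv2.inRange(hsv,lo,hi);cs,_=cv2.findContours(m,cv2.RETR_EXTERNAL,cv2.CHAIN_APPROX_NONE)
    for c in cs:
        if cv2.contourArea(c)>25:
            (cx,cy),(w,h),a=cv2.minAreaRect(c);print(n,round(cx,1),round(cy,1),round(w,1),round(h,1),round(a),np.round(toplane("top",(cx,cy),0.045 if w>30 else 0.025),3))
E
```

```text
blue 298.5 169.0 48.0 45.0 90 [ 0.667 -0.029  0.045]
blue 307.8 111.6 25.5 103.3 79 [ 0.828 -0.058  0.025]
green 459.0 180.0 28.0 26.0 90 [ 0.635 -0.445  0.025]
green 210.5 169.0 50.0 61.0 90 [0.671 0.196 0.045]
orange 412.8 231.9 4.6 11.7 31 [ 0.502 -0.317  0.025]
orange 70.0 176.0 40.0 46.0 90 [0.658 0.552 0.045]
orange 365.5 169.0 49.6 62.2 88 [ 0.664 -0.2    0.045]
orange 280.5 95.5 5.7 5.7 45 [0.874 0.013 0.025]
orange 307.0 94.5 7.0 4.0 90 [ 0.875 -0.057  0.025]
orange 306.5 83.5 7.0 5.0 90 [ 0.907 -0.057  0.025]
orange 332.5 70.5 7.1 8.5 45 [ 0.942 -0.128  0.025]
orange 306.3 70.8 7.1 7.8 45 [ 0.943 -0.057  0.025]
orange 280.0 71.5 7.8 7.8 45 [0.942 0.014 0.025]
cyan 300.8 398.4 90.1 28.5 10 [ 0.111 -0.021  0.045]
cyan 232.3 257.8 7.1 19.1 45 [0.445 0.143 0.025]
cyan 237.3 220.8 19.7 6.6 32 [0.539 0.13  0.025]
cyan 194.7 221.4 7.3 19.6 30 [0.539 0.238 0.025]
```

View pics/top1z.png

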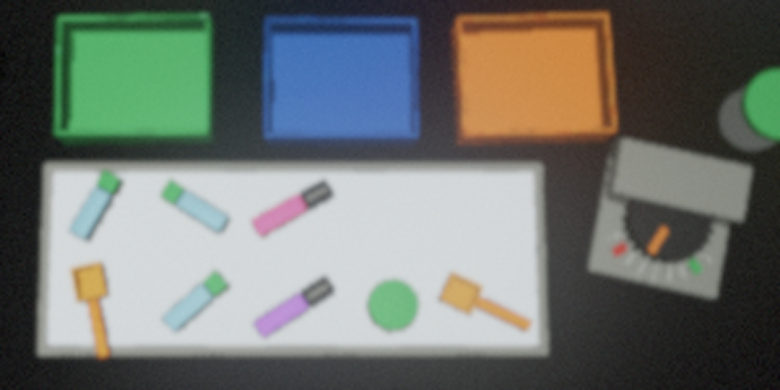

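View pics/top1d.png

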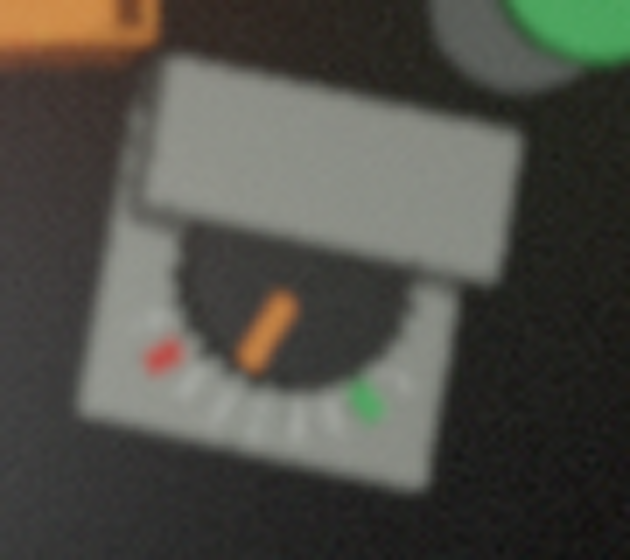

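The dimmer's front corners are at about (386,244) and (436,255) in the full image. The stripe points towards click 2–3, between red and the front.

Run:
```python
from h import *
f=lambda u,v,z:toplane("top",(375+u/7,185+v/7),z)
a=f(78,412,.01);b=f(428,490,.01);print(a,b,np.linalg.norm(a-b))
ydir=(a-b)/np.linalg.norm(a-b);xdir=np.array([ydir[1],-ydir[0],0]);c=(a+b)/2+xdir*.065
print("dimmer centre",c,"yaw",np.degrees(np.arctan2(xdir[1],xdir[0])))
for n,u,v in(("red",163,356),("green",366,402)):
  p=f(u,v,.01)-c;print(n,p@xdir*1e3,p@ydir*1e3,np.degrees(np.arctan2(p@ydir,p@xdir))%360)
for u,v in((287,300),(253,362)):
  p=f(u,v,.034)-c;print("stripe",p@xdir*1e3,p@ydir*1e3,np.degrees(np.arctan2(p@ydir,p@xdir))%360)
go(0.40,-0.26,0.25,90)
```

```text
[ 0.47423048 -0.25093884  0.01      ] [ 0.44341904 -0.37753682  0.01      ] 0.13029349214752092
dimmer centre [ 0.52198117 -0.32960885  0.01      ] yaw -13.6787170534901
red -37.855551091590776 38.377339080631295 134.60783616303758
green -38.1854340488178 -37.51049251267539 224.48913662323113
stripe -11.712075783991441 4.332652923420052 159.6990337772516
stripe -36.52847798451294 12.386532025101713 161.26858895331034
shift [-451.3 -779.6  -18.4] turn [ -0.   -0.  -14.1] q7 -0.05 tool [0.1521 0.606  0.2309] rows>= 21.6
```

Run:
```python
from h import *
go(0.42,0.3,0.25,76.3)
go(0.45,0.0,0.25,76.3)
go(0.46,-0.31,0.25,76.3)
```

```text
shift [-334.4 -231.6  -18.9] turn [-0.   0.  -0.4] q7 -0.05 tool [0.1521 0.606  0.2309] rows>= 9.8
shift [-436.5 -515.3  -18.7] turn [-0.   0.  -0.4] q7 -0.05 tool [0.1521 0.606  0.2309] rows>= 16.2
shift [-521.6 -813.5  -18.4] turn [-0.   0.  -0.4] q7 -0.05 tool [0.1521 0.606  0.2309] rows>= 23.2
```

```bash
python3 -m handwheel '[[-334,-232,-19,0,0,0,1],[-334,-232,-19,0,0,0,1],[-334,-232,-19,0,0,0,1],[-334,-232,-19,0,0,0,1],[-334,-232,-19,0,0,0,1],[-334,-232,-19,0,0,0,1],[-334,-232,-19,0,0,0,1],[-334,-232,-19,0,0,0,1]]' 40
python3 - <<'E'
from h import *
go(0.45,0.0,0.25,76.3)
E
```

```text
clock: 0.87
eef_pos: [0.372, 0.3536, 0.2471]
ee_rot: [0.123, 0.992, 0.0, 0.0]
wrist_force: [1.4, 2.1, 0.4]
gripper_width: 0.0855
shift [-161.7 -324.    -3. ] turn [ 0.   0.  -0.4] q7 0.54 tool [0.372  0.3536 0.2471] rows>= 8.7
```

```bash
python3 -m handwheel '[[-150,-300,-3,0,0,0,1],[-150,-300,-3,0,0,0,1],[-150,-300,-3,0,0,0,1],[-150,-300,-3,0,0,0,1],[-150,-300,-3,0,0,0,1],[-150,-300,-3,0,0,0,1],[-150,-300,-3,0,0,0,1],[-150,-300,-3,0,0,0,1]]'
python3 - <<'E'
from h import *
go(0.46,-0.31,0.25,76.3)
E
```

```text
clock: 1.53
eef_pos: [0.443, 0.0279, 0.2501]
ee_rot: [0.123, 0.992, 0.0, 0.0]
wrist_force: [0.6, 0.9, 0.3]
gripper_width: 0.0852
shift [ -98.6 -323.7   -0. ] turn [ 0.   0.  -0.4] q7 1.23 tool [0.443  0.0279 0.2501] rows>= 8.1
```

```bash
python3 -m handwheel '[[-99,-324,0,0,0,0,1],[-99,-324,0,0,0,0,1],[-99,-324,0,0,0,0,1],[-99,-324,0,0,0,0,1],[-99,-324,0,0,0,0,1],[-99,-324,0,0,0,0,1],[-99,-324,0,0,0,0,1],[-99,-324,0,0,0,0,1]]'; python3 -m handwheel '[[0,0,0,0,0,0,0],[0,0,0,0,0,0,0],[0,0,0,0,0,0,0]]';python3 - <<'E'
from h import *
im,p=snap("wrist","w1.png")
print(proj_wrist(np.array([.522,-.3296,.034]),p),bot.get_obs()["qpos"])
E
```

```text
clock: 2.2
eef_pos: [0.4598, -0.3048, 0.2499]
ee_rot: [0.122, 0.992, 0.0, 0.0]
wrist_force: [1.6, 1.1, 0.9]
gripper_width: 0.0856
clock: 2.45
eef_pos: [0.46, -0.3026, 0.2496]
ee_rot: [0.123, 0.992, 0.0, -0.0]
wrist_force: [-0.8, 1.7, -0.6]
gripper_width: 0.0517
(np.float64(269.7455010995208), np.float64(235.21376041340727)) [-0.03066109  0.31713678  0.68335385  1.79857469 -0.22262264  1.10442268
  2.05539062]
```

View pics/w1.png

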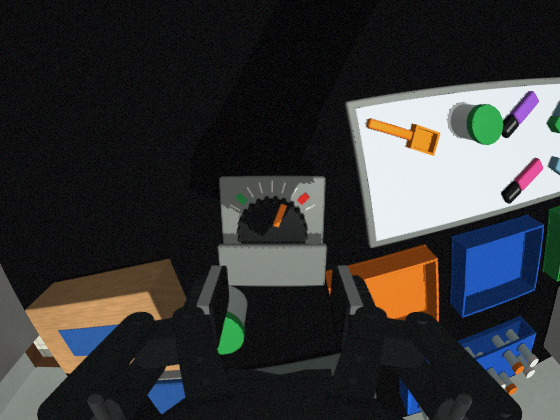

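The wrist view is aligned with the unit. The wheel hub is near (272,232), the stripe runs from (276,224) to (284,207), red is at (303,199) and green at (241,199).

Run:
```python
from h import *
im=cv2.imread("pics/w1.png")
cv2.imwrite("pics/w1z.png",cv2.resize(im[165:295,205:340],None,fx=4.4,fy=4.4,interpolation=cv2.INTER_CUBIC))
```

```text
(no output)
```

View pics/w1z.png

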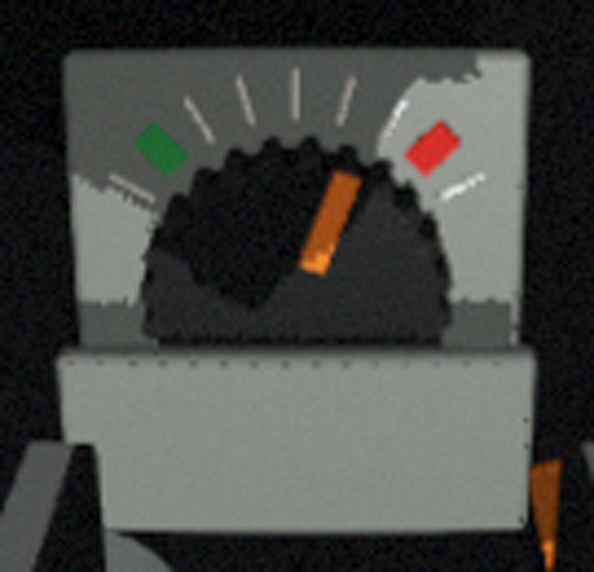

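The close-up clearly shows teeth about 3 mm deep, the eight marks and the stripe, which points between the ticks on the red side of centre.

Run:
```python
from h import *
o=bot.get_obs();pose=(o["eef_pos"],o["ee_rot"])
f=lambda u,v,z:toplane("wrist",(205+u/4.4-.5,165+v/4.4-.5),z,pose)
a=f(529,52,.01);b=f(64,52,.01);print(a,b,np.linalg.norm(a-b))
ydir=(a-b)/np.linalg.norm(a-b);xdir=np.array([ydir[1],-ydir[0],0]);c=(a+b)/2+xdir*.065
print("dimmer centre",c,"yaw",np.degrees(np.arctan2(xdir[1],xdir[0])))
for n,u,v in(("red",433,148),("green",160,150),("mid",295,95)):
  p=f(u,v,.01)-c;print(n,p@xdir*1e3,p@ydir*1e3,np.degrees(np.arctan2(p@ydir,p@xdir))%360)
for u,v in((313,268),(346,178)):
  p=f(u,v,.034)-c;print("stripe",p@xdir*1e3,p@ydir*1e3,np.degrees(np.arctan2(p@ydir,p@xdir))%360)
for n,u,v in (("hoodL",60,352),("hoodR",532,352)):print(n,(f(u,v,.047)-c)@xdir*1e3,(f(u,v,.047)-c)@ydir*1e3)
for n,u,v in (("rib",310,140),("rib",151,290),("rib",441,260)):q=f(u,v,.034)-c;print(n,np.hypot(q[0],q[1]))
```

```text
[ 0.47374343 -0.24831702  0.01      ] [ 0.4425803  -0.37258435  0.01      ] 0.12811522322677849
dimmer centre [ 0.52120961 -0.32626148  0.01      ] yaw -14.07802207598032
red -37.34441425402128 38.14257145720747 134.3942090201869
green -36.6866502258651 -38.10633477676527 226.08743040540713
mid -52.46296481312102 -0.23899413623859242 180.26100813519335
stripe -10.749212621994134 4.888685717460206 155.5442074663235
stripe -36.073885213937125 13.59545048945419 159.34968201715085
hoodL 8.677521797210321 -62.86757255897342
hoodR 8.270904676133117 63.3284035827536
rib 0.046620809009140424
rib 0.039321102495943394
rib 0.04135465126665941
```

```bash
python3 -m handwheel '[[0,0,0,0,0,0,0],[0,0,0,0,0,0,0],[0,0,0,0,0,0,0],[0,0,0,0,0,0,0]]';python3 - <<'E'
from h import *
im,p=snap("wrist","w2.png")
print(bot.get_obs()["gripper_width"])
cv2.imwrite("pics/w2z.png",cv2.resize(im[230:420,180:380],None,fx=3,fy=3,interpolation=cv2.INTER_CUBIC))
T=R.from_quat(p[1]).as_matrix()
for t in ([0,0,0],[0,.0145,0],[0,-.0145,0],[-.011,0,0],[.011,0,0]):
  u=proj_wrist(p[0]+T@np.array(t),p);print(t,np.round(u),np.round([(u[0]-180)*3,(u[1]-230)*3]))
E
```

```text
clock: 2.83
eef_pos: [0.4603, -0.3024, 0.2501]
ee_rot: [0.122, 0.993, 0.0, 0.0]
wrist_force: [-0.4, 0.8, 0.9]
gripper_width: 0.0
-0.00021630211904828862
[0, 0, 0] [279. 279.] [297. 146.]
[0, 0.0145, 0] [308. 278.] [383. 145.]
[0, -0.0145, 0] [250. 278.] [211. 145.]
[-0.011, 0, 0] [279. 297.] [297. 200.]
[0.011, 0, 0] [279. 259.] [297.  88.]
```

View pics/w2z.png

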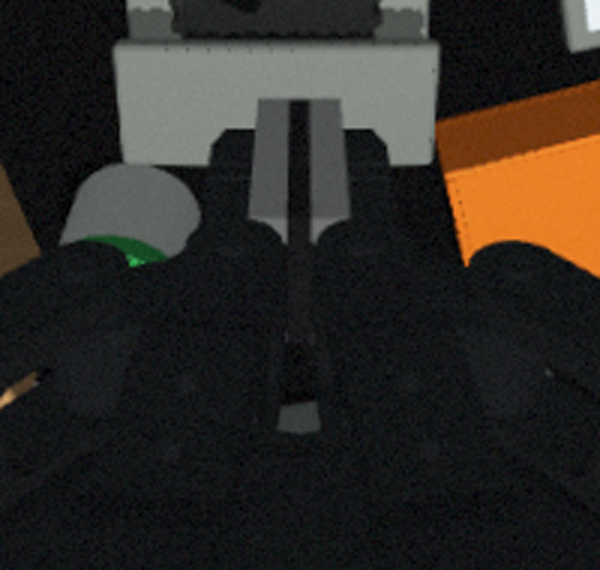

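```bash
cat >> h.py <<'E'
AX=np.array([0.5215,-0.328]);YAW=-13.9
def polar(al,rad,z,psi=25,lag=1.7,flip=1):
    """TCP for contact angle al (own deg), radius of corner rad (mm); wheel pushed CCW (flip=1) or CW (-1)"""
    a=np.radians(al+YAW);er=np.array([np.cos(a),np.sin(a)]);et=np.array([-er[1],er[0]])
    p=AX+er*(rad+12.9)/1000-flip*et*lag/1000
    return p[0],p[1],z,90+YAW+(al-180)+flip*psi
E
python3 - <<'E'
from h import *
for a in(130,):
  t=polar(a,50,.06);print(np.round(t,3));go(*t)
  go(*polar(a,50,.02));go(*polar(a,41,.02))
E
```

```text
[ 0.495 -0.271  0.06  51.1  ]
shift [-26.3  39.3 190. ] turn [ 0.   0.  24.9] q7 2.06 tool [ 0.4602 -0.3025  0.25  ] rows>= 4.7
shift [-26.3  39.3 230. ] turn [ 0.   0.  24.9] q7 2.06 tool [ 0.4602 -0.3025  0.25  ] rows>= 5.6
shift [-32.1  32.5 230. ] turn [ 0.   0.  24.9] q7 2.06 tool [ 0.4602 -0.3025  0.25  ] rows>= 5.6
```

```bash
python3 -m handwheel '[[-26,39,30,0,0,7,0],[-26,39,70,0,0,14,0],[-26,39,110,0,0,21,0],[-26,39,150,0,0,25,0],[-26,39,180,0,0,25,0],[-26,39,190,0,0,25,0],[-26,39,190,0,0,25,0]]';python3 - <<'E'
from h import *
o=bot.get_obs();print(o["qpos"])
go(*polar(130,50,.02));go(*polar(130,41,.02))
im,p=snap("wrist","w3.png")
cv2.imwrite("pics/w3z.png",cv2.resize(im[200:400,160:400],None,fx=3,fy=3,interpolation=cv2.INTER_CUBIC))
E
```

```text
clock: 3.47
eef_pos: [0.4937, -0.271, 0.0581]
ee_rot: [0.334, 0.943, -0.0, -0.002]
wrist_force: [-0.4, -0.7, -0.0]
gripper_width: -0.0001
[-0.02118263  0.61802927  0.6100812   1.9086225  -0.49418717  0.77270964
  1.75546108]
shift [-1.3  1.3 38.1] turn [-0.1 -0.2 -0.1] q7 1.76 tool [ 0.4937 -0.271   0.0581] rows>= 0.9
shift [-9.5 -2.5 38.1] turn [-0.1 -0.2 -0.1] q7 1.76 tool [ 0.4937 -0.271   0.0581] rows>= 0.9
```

View pics/w3z.png

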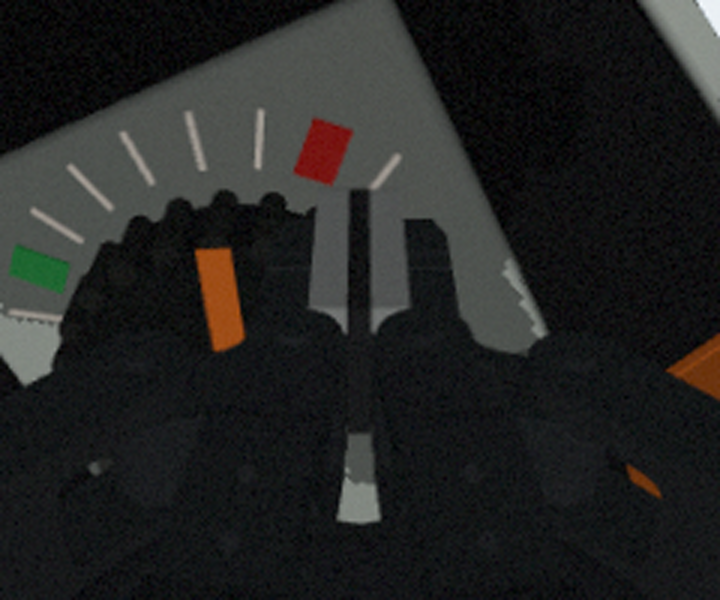

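The stripe, the marks and the fingertip are all visible together. The fingertip stands beside the wheel's red-side rim. I'll descend and engage.

```bash
python3 -m handwheel '[[0,0,20,0,0,0,0],[0,0,37,0,0,0,0],[0,0,37,0,0,0,0]]';python3 -m handwheel '[[-4,-1,0,0,0,0,0],[-8,-3,0,0,0,0,0],[-8,-3,0,0,0,0,0],[-8,-3,0,0,0,0,0]]'
python3 - <<'E'
from h import *
o=bot.get_obs();M=R.from_quat(o["ee_rot"]).as_matrix();print("tool-frame force",M.T@o["wrist_force"])
for a in (135,140,145,150,155,160,165,170):go(*polar(a,41,.022))
im,p=snap("wrist","w4.png")
cv2.imwrite("pics/w4z.png",cv2.resize(im[200:400,160:400],None,fx=3,fy=3,interpolation=cv2.INTER_CUBIC))
E
```

```text
clock: 3.77
eef_pos: [0.4951, -0.2714, 0.0232]
ee_rot: [0.334, 0.943, 0.0, 0.0]
wrist_force: [-1.3, 0.8, 0.0]
gripper_width: -0.0002
clock: 4.1
eef_pos: [0.4997, -0.2778, 0.0245]
ee_rot: [0.334, 0.943, 0.001, -0.0]
wrist_force: [-4.2, 10.9, 4.3]
gripper_width: 0.0001
tool-frame force [10.15115619  5.79172021 -4.2861474 ]
shift [ 1.6 -5.3  2.5] turn [ 0.1 -0.1 -5.1] q7 1.79 tool [ 0.4997 -0.2778  0.0245] rows>= 0.7
shift [ 3.1 -9.8  2.5] turn [  0.1  -0.1 -10.1] q7 1.79 tool [ 0.4997 -0.2778  0.0245] rows>= 1.4
shift [  4.3 -14.3   2.5] turn [  0.1  -0.  -15.1] q7 1.79 tool [ 0.4997 -0.2778  0.0245] rows>= 2.1
shift [  5.  -19.    2.5] turn [  0.1  -0.  -20.1] q7 1.79 tool [ 0.4997 -0.2778  0.0245] rows>= 2.8
shift [  5.3 -23.6   2.5] turn [  0.1  -0.  -25.1] q7 1.79 tool [ 0.4997 -0.2778  0.0245] rows>= 3.5
shift [  5.3 -28.4   2.4] turn [  0.1  -0.  -30.1] q7 1.79 tool [ 0.4997 -0.2778  0.0245] rows>= 4.2
shift [  4.8 -33.    2.4] turn [  0.1  -0.  -35.1] q7 1.79 tool [ 0.4997 -0.2778  0.0245] rows>= 4.9
shift [  3.9 -37.7   2.4] turn [  0.1  -0.  -40.1] q7 1.79 tool [ 0.4997 -0.2778  0.0245] rows>= 5.6
```

View pics/w4z.png

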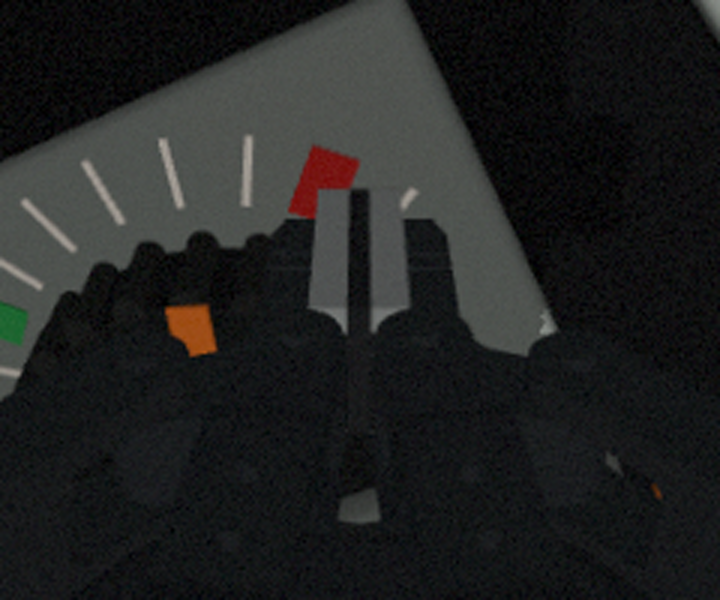

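Contact is made at 11 N. Now an arc of 35–40°.

```bash
python3 -m handwheel '[[1.6,-4.5,0,0,0,-5,0],[3.1,-9,0,0,0,-10,0],[4.3,-13.5,0,0,0,-15,0],[5,-18.2,0,0,0,-20,0],[5.3,-22.8,0,0,0,-25,0],[5.3,-27.6,0,0,0,-30,0],[4.8,-32.2,0,0,0,-35,0],[4.8,-32.2,0,0,0,-35,0]]'
python3 - <<'E'
from h import *
o=bot.get_obs();M=R.from_quat(o["ee_rot"]).as_matrix();print("tool-frame force",M.T@o["wrist_force"],o["qpos"])
for a in (160,165,170,175,180,185,190,195,200):go(*polar(a,41,.022))
im,p=snap("wrist","w5.png")
cv2.imwrite("pics/w5z.png",cv2.resize(im[200:400,160:400],None,fx=3,fy=3,interpolation=cv2.INTER_CUBIC))
E
```

```text
clock: 4.82
eef_pos: [0.4753, -0.3025, 0.0249]
ee_rot: [0.034, 0.999, -0.001, 0.001]
wrist_force: [-1.4, 0.1, 0.6]
gripper_width: -0.0
tool-frame force [ 1.42431699 -0.04523903 -0.59981506] [ 0.18829046  0.62750999  0.41601758  1.91698712 -0.38949192  0.67403305
  2.34421649]
shift [-2.   6.2  2.8] turn [-0.1  0.1  5. ] q7 2.34 tool [ 0.4753 -0.3025  0.0249] rows>= 0.7
shift [0.3 2.1 2.8] turn [-0.1  0.1 -0. ] q7 2.34 tool [ 0.4753 -0.3025  0.0249] rows>= 0.1
shift [ 2.2 -2.2  2.8] turn [-0.1  0.1 -5. ] q7 2.34 tool [ 0.4753 -0.3025  0.0249] rows>= 0.7
shift [ 3.8 -6.7  2.9] turn [ -0.1   0.1 -10. ] q7 2.34 tool [ 0.4753 -0.3025  0.0249] rows>= 1.4
shift [  4.9 -11.2   2.9] turn [ -0.1   0.1 -15. ] q7 2.34 tool [ 0.4753 -0.3025  0.0249] rows>= 2.1
shift [  5.7 -15.9   2.9] turn [ -0.1   0.1 -20. ] q7 2.34 tool [ 0.4753 -0.3025  0.0249] rows>= 2.8
shift [  6.  -20.6   2.9] turn [ -0.1   0.1 -25. ] q7 2.34 tool [ 0.4753 -0.3025  0.0249] rows>= 3.5
shift [  6.  -25.3   2.9] turn [ -0.1   0.1 -30. ] q7 2.34 tool [ 0.4753 -0.3025  0.0249] rows>= 4.2
shift [  5.5 -29.9   2.9] turn [ -0.1   0.1 -35. ] q7 2.34 tool [ 0.4753 -0.3025  0.0249] rows>= 4.9
```

View pics/w5z.png

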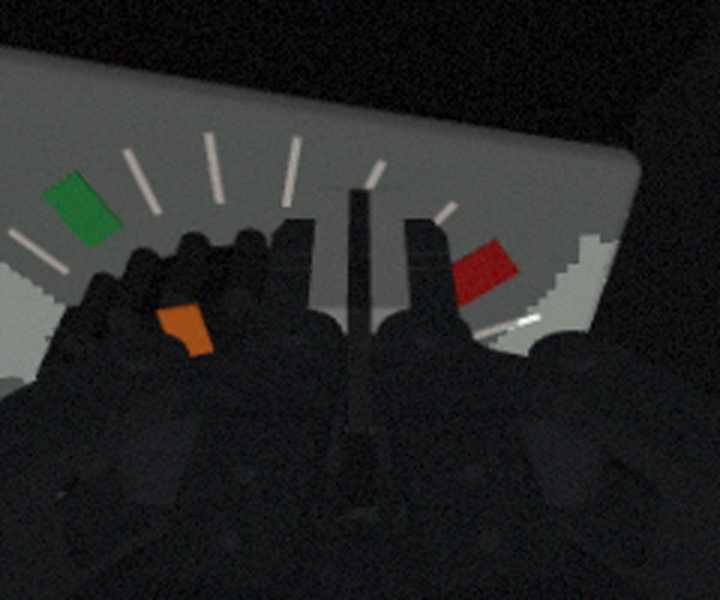

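The wheel turns with the finger, and the stripe now lies around (185,328) in the crop. I'll measure its angle.

```bash
cat >> h.py <<'E'
def stripe(im,pose):
    hsv=cv2.cvtColor(im,cv2.COLOR_BGR2HSV);m=cv2.inRange(hsv,(5,150,90),(18,255,255))
    n,l,st,ce=cv2.connectedComponentsWithStats(m)
    for i in range(1,n):
        if st[i,4]<15: continue
        ys,xs=np.where(l==i);P=np.array([toplane("wrist",(x,y),.034,pose)[:2] for x,y in zip(xs,ys)])
        q=P.mean(0)-AX
        if np.hypot(*q)<.045:
            a=[np.degrees(np.arctan2(*(p-AX)[::-1]))-YAW for p in P]
            print("stripe area",st[i,4],"r",np.hypot(*q),"mean angle",np.degrees(np.arctan2(q[1],q[0]))%360-YAW,"v deg",(np.mean(np.mod(a,360))-120),"target 105(green)/15(red)")
E
python3 - <<'E'
from h import *
im=cv2.imread("pics/w5.png");o=bot.get_obs();stripe(im,(o["eef_pos"],o["ee_rot"]))
E
```

```text
stripe area 192 r 0.03537450220485862 mean angle 200.0695986010439 v deg 79.9856679491223 target 105(green)/15(red)Traceback (most recent call last):
  File "<stdin>", line 2, in <module>
  File "h.py", line 45, in stripe
    ys,xs=np.where(l==i);P=np.array([toplane("wrist",(x,y),.034,pose)[:2] for x,y in zip(xs,ys)])
                                     ~~~~~~~^^^^^^^^^^^^^^^^^^^^^^^^^
  File "h.py", line 16, in toplane
    o,d=ray(name,uv,pose); return o+d*(z-o[2])/d[2]
        ~~~^^^^^^^^^^^^^^
  File "h.py", line 5, in ray
    c=cams.get_calibration(name);K=c["camera_matrix"]
ValueError: time passes only in moves, steps and waits
```

```bash
python3 -m handwheel '[[1.9,-4.3,0,0,0,-3,0],[3.5,-8.8,0,0,0,-6,0],[4.4,-13.3,0,0,0,-8,0],[5,-18,0,0,0,-10,0],[5,-18,0,0,0,-10,0]]'
python3 - <<'E'
import h
from h import *
o=bot.get_obs();M=R.from_quat(o["ee_rot"]).as_matrix();print("tool-frame force",M.T@o["wrist_force"],o["qpos"][6])
im,p=snap("wrist","w6.png")
_c={n:cams.get_calibration(n) for n in("wrist",)}
class C: get_calibration=staticmethod(lambda n:_c[n])
h.cams=C
stripe(im,p)
cv2.imwrite("pics/w6z.png",cv2.resize(im[200:400,160:400],None,fx=3,fy=3,interpolation=cv2.INTER_CUBIC))
E
```

```text
clock: 5.28
eef_pos: [0.4692, -0.3195, 0.0239]
ee_rot: [-0.051, 0.999, -0.001, 0.001]
wrist_force: [-1.0, -1.3, 0.7]
gripper_width: 0.0001
tool-frame force [ 1.13050941 -1.18650987 -0.67134611] 2.5095441784563244
stripe area 42 r 0.037588669610611136 mean angle 220.8097655939954 v deg 100.80723686221214 target 105(green)/15(red)
```

View pics/w6z.png

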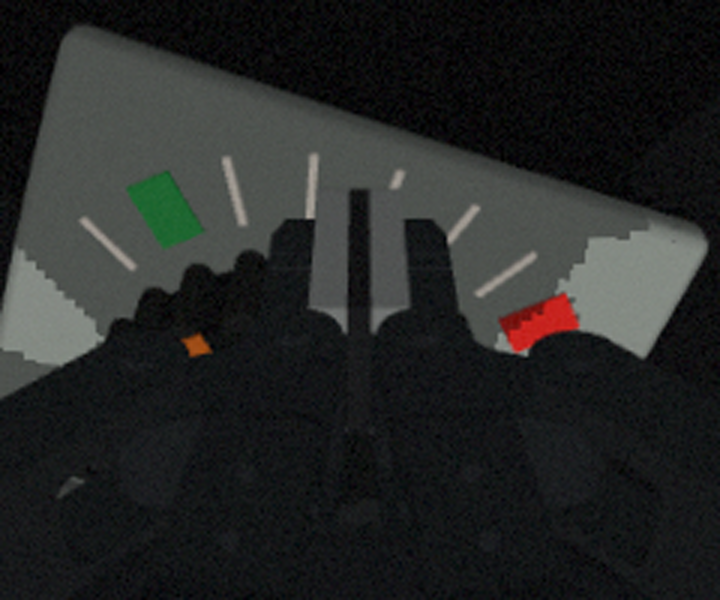

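The stripe end is visible at (197,345) in the crop, about 4° short of green. I'll back off and check from above.

```bash
python3 -m handwheel '[[12,4,0,0,0,0,0],[20,6,0,0,0,0,0],[20,6,-40,0,0,0,0],[20,6,-80,0,0,0,0],[20,6,-120,0,0,0,0],[20,6,-150,0,0,0,0],[20,6,-150,0,0,0,0]]'
cat >> h.py <<'E'
_c={n:cams.get_calibration(n) for n in("wrist","top","scene")}
class C:
    get_calibration=staticmethod(lambda n:_c[n]); get_image=staticmethod(cams.get_image)
cams=C
E
python3 - <<'E'
from h import *
im,p=snap("wrist","w7.png");stripe(im,p)
cv2.imwrite("pics/w7z.png",cv2.resize(im[140:300,200:400],None,fx=4,fy=4,interpolation=cv2.INTER_CUBIC))
E
```

```text
clock: 5.92
eef_pos: [0.4504, -0.3158, 0.1791]
ee_rot: [-0.05, 0.999, -0.002, 0.004]
wrist_force: [0.4, -0.8, 0.5]
gripper_width: 0.0
stripe area 208 r 0.02518163253419107 mean angle 222.23456358831012 v deg 102.01893449424358 target 105(green)/15(red)
```

View pics/w7z.png

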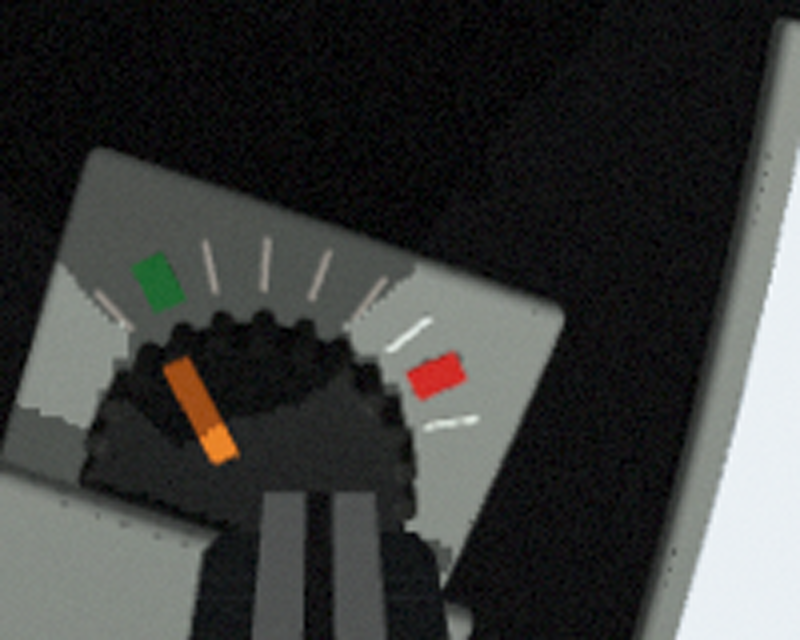

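Run:
```python
from h import *
o=bot.get_obs();pose=(o["eef_pos"],o["ee_rot"])
f=lambda u,v,z:toplane("wrist",(200+u/4-.4,140+v/4-.4),z,pose)[:2]
r=np.radians(YAW);M=np.array([[np.cos(r),np.sin(r)],[-np.sin(r),np.cos(r)]])
a=M@(f(222,458,.034)-AX);b=M@(f(178,365,.034)-AX);print(a*1e3,b*1e3,"stripe dir",np.degrees(np.arctan2(*(b-a)[::-1]))%360)
R_=M@(f(437,375,.01)-AX);G=M@(f(159,282,.01)-AX);print("red",R_*1e3,"green",G*1e3)
# centre from marks: marks at 135/225 deg -> symmetric, radius ~54
c=(R_+G)/2;d=np.linalg.norm(R_-G)/2;n=np.array([G[1]-R_[1],-(G[0]-R_[0])]);n/=np.linalg.norm(n)
ce=c-n*d;ce2=c+n*d;print("centre cand",ce*1e3,ce2*1e3,"half dist",d*1e3)
g=np.degrees(np.arctan2(*(R_-G)[::-1]));print("own yaw resid (90 expected)",g)
```

```text
[-11.0930042   -7.72094531] [-30.88628646 -25.2323292 ] stripe dir 221.49962168670965
red [-40.62201636  39.08759963] green [-40.48395224 -35.96505202]
centre cand [-3.02665848  1.63030586] [-78.07931012   1.49224174] half dist 37.52638931739536
own yaw resid (90 expected) 90.10539910333027
```

Run:
```python
from h import *
go(0.45,0.03,0.30,90)
```

```text
shift [ -35.9  342.9 -124.5] turn [-0.1  0.3  5.8] q7 2.42 tool [ 0.4497 -0.315   0.1762] rows>= 8.8
```

```bash
python3 -m handwheel '[[-10,40,-60,0,0,3,0.5],[-36,343,-124,0,0,6,0.5],[-36,343,-124,0,0,6,0.5],[-36,343,-124,0,0,6,0.5],[-36,343,-124,0,0,6,0.5],[-36,343,-124,0,0,6,0.5],[-36,343,-124,0,0,6,0.5],[-36,343,-124,0,0,6,0.5]]'; python3 -m handwheel '[[0,15,0,0,0,0,0.5],[0,15,0,0,0,0,0.5],[0,15,0,0,0,0,0.5]]'
python3 - <<'E'
from h import *
im,p=snap("wrist","w8.png")
t,_=snap("top","top2.png");cv2.imwrite("pics/top2d.png",cv2.resize(t[185:265,375:465],None,fx=7,fy=7,interpolation=cv2.INTER_CUBIC))
print(bot.get_obs()["qpos"])
E
```

```text
clock: 6.63
eef_pos: [0.4482, -0.008, 0.2856]
ee_rot: [0.001, 1.0, 0.0, -0.0]
wrist_force: [1.8, -0.1, 0.8]
gripper_width: 0.0429
clock: 6.88
eef_pos: [0.4487, 0.0056, 0.285]
ee_rot: [0.0, 1.0, 0.0, -0.0]
wrist_force: [-0.5, -0.3, -0.6]
gripper_width: 0.0427
[-0.37762361  0.03744467  0.30941267  1.9699867  -0.01237287  1.1369611
  1.50430176]
```

View pics/w8.png

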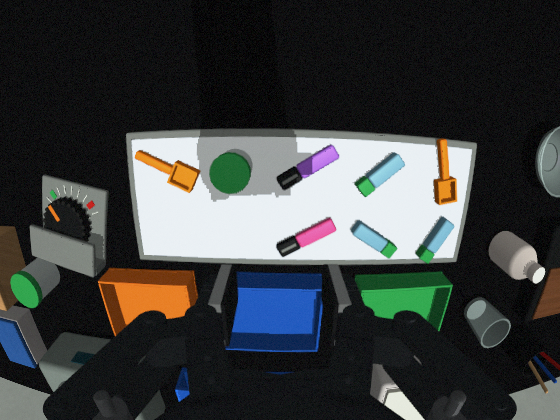

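View pics/top2d.png

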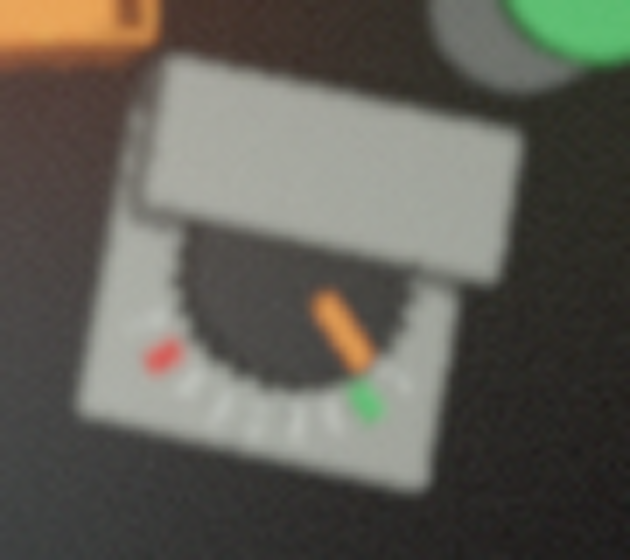

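The wrist view at 0.285 m shows all seven items. The pink highlighter is at (307,236), purple at (307,167), and the vials at (380,174), (373,238) and (435,239). The scoops are at (168,170) and (445,172), and the jar at (230,172). In the top view the stripe points at the green mark.

```bash
cat >> h.py <<'E'
PAD=None
def items(im,pose,padmask=None,rmin=60):
    hsv=cv2.cvtColor(im,cv2.COLOR_BGR2HSV)
    defs={"cyanvial":((85,40,60),(108,255,255),.022),"pink":((150,110,60),(178,255,255),.0185),"purple":((125,70,50),(149,255,255),.0185),"orange":((5,130,90),(20,255,255),.020),"yellow":((22,110,90),(36,255,255),.0185)}
    out=[]
    green=cv2.inRange(hsv,(50,110,40),(80,255,255)); black=cv2.inRange(hsv,(0,0,0),(180,255,75))
    for k,(lo,hi,z) in defs.items():
        m=cv2.inRange(hsv,lo,hi);n,l,st,ce=cv2.connectedComponentsWithStats(m)
        for i in range(1,n):
            if st[i,4]<rmin: continue
            blob=(l==i).astype(np.uint8)
            cx,cy=ce[i];P=toplane("wrist",(cx,cy),z,pose)
            if not(0.36<P[0]<0.80 and abs(P[1])<.30): continue
            capm=None
            if k=="cyanvial":capm=green
            elif k!="orange":capm=black
            full=blob
            cap=None
            if capm is not None:
                near=cv2.dilate(blob,np.ones((5,5)))&(capm>0)
                n2,l2,st2,ce2=cv2.connectedComponentsWithStats((capm>0).astype(np.uint8))
                ids=[j for j in np.unique(l2[near>0]) if j>0 and st2[j,4]<st[i,4]*1.3]
                for j in ids: full=full|(l2==j).astype(np.uint8);cap=toplane("wrist",ce2[j],z,pose)
            ys,xs=np.where(full>0)
            c,_=cv2.findContours(cv2.morphologyEx(full,cv2.MORPH_CLOSE,np.ones((3,3))),cv2.RETR_EXTERNAL,cv2.CHAIN_APPROX_NONE)
            c=max(c,key=cv2.contourArea)[:,0]
            W=np.array([toplane("wrist",q,z,pose)[:2] for q in c],dtype=np.float32)
            (x,y),(w,h),a=cv2.minAreaRect(W*1000)
            if w<h: a+=90;w,h=h,w
            ca=None if cap is None else np.degrees(np.arctan2(cap[1]-P[1],cap[0]-P[0]))
            print(f"{k:9s} px({cx:.0f},{cy:.0f}) centre {x/1000:.4f} {y/1000:.4f} size {w:.0f}x{h:.0f} axis {a%180:.0f} capdir {ca if ca is None else round(ca)}")
            if k=="orange":
                # handle = thin part: along axis profile
                d=np.array([np.cos(np.radians(a)),np.sin(np.radians(a))]);Q=np.array([toplane("wrist",q,z,pose)[:2] for q in zip(xs,ys)])-[x/1000,y/1000]
                s=Q@d;t=Q@[-d[1],d[0]]
                pr=[(round(b*1e3),round(np.ptp(t[(s>b-.005)&(s<b+.005)])*1e3),round(np.mean(t[(s>b-.005)&(s<b+.005)])*1e3)) for b in np.arange(-.04,.041,.01) if ((s>b-.005)&(s<b+.005)).any()]
                print("   profile(s,width,mid)",pr)
E
python3 - <<'E'
from h import *
im=cv2.imread("pics/w8.png");o=bot.get_obs();p=(o["eef_pos"],o["ee_rot"]);items(im,p)
f=lambda u,v:toplane("top",(375+u/7,185+v/7),.034)[:2]
a,b=f(323,300),f(367,362);d=b-a;print("stripe v",np.degrees(np.arctan2(d[1],d[0]))%360-YAW-120,np.degrees(np.arctan2(*(b-AX)[::-1]))%360-YAW-120)
def tp(us,z=.045):return [toplane("wrist",u,z,p)[:2].round(4).tolist() for u in us]
print("tray green corners near rim",tp([(355,271),(451,273),]), "blue",tp([(236,273),(322,273)]),"orange",tp([(99,271),(194,270)]))
print("pad corners",tp([(127,134),(477,144),(457,262),(143,262)],.012))
print("jar",tp([(230,172)],.067))
E
```

```text
cyanvial  px(385,169) centre 0.4492 0.1366 size 71x25 axis 130 capdir -50
cyanvial  px(438,235) centre 0.5463 0.2335 size 71x31 axis 150 capdir -30
cyanvial  px(369,236) centre 0.5429 0.1367 size 77x23 axis 57 capdir 57
pink      px(315,232) centre 0.5398 0.0399 size 84x22 axis 118 capdir -63
purple    px(317,161) centre 0.4427 0.0402 size 85x21 axis 121 capdir -59
orange    px(444,177) centre 0.4438 0.2347 size 94x37 axis 11 capdir None
   profile(s,width,mid) [(-40, 15, -2), (-30, 15, -2), (-20, 15, -2), (-10, 15, -1), (0, 15, -1), (10, 35, -1), (20, 37, -1), (30, 36, 0), (40, 36, 0)]
orange    px(172,171) centre 0.4402 -0.1480 size 92x34 axis 64 capdir None
   profile(s,width,mid) [(-40, 13, 1), (-30, 14, 1), (-20, 13, 1), (-10, 13, 1), (0, 13, 1), (10, 34, 0), (20, 34, 0), (30, 34, 0), (40, 34, 0)]
orange    px(146,294) centre 0.6643 -0.2080 size 175x141 axis 91 capdir None
   profile(s,width,mid) [(-40, 106, 21), (-30, 95, 25), (-20, 88, 29), (-10, 82, 31), (0, 79, 33), (10, 75, 33), (20, 80, 32), (30, 90, 27), (40, 90, 28)]
stripe v 106.23465668509829 107.76063903209896
tray green corners near rim [[0.5798, 0.1074], [0.5914, 0.2611]] blue [[0.5815, -0.0546], [0.5817, 0.0617]] orange [[0.5878, -0.2684], [0.5782, -0.1131]]
pad corners [[0.3925, -0.2037], [0.4019, 0.2914], [0.5911, 0.29], [0.586, -0.2049]]
jar [[0.4389, -0.0518]]
```

Run:
```python
from h import *
f=lambda u,v,z:toplane("top",(160+u/2.6,140+v/2.6),z)[:2].round(4)
for n,fl,fr,nl,nr in(("g",(57,14),(212,12),(54,139),(211,137)),("b",(264,17),(418,16),(262,138),(420,138)),("o",(454,14),(609,11),(458,142),(618,137))):
  print(n,f(*fl,.045),f(*fr,.045),f(*nl,0),f(*nr,0))
```

```text
g [0.7341 0.2694] [0.7336 0.1163] [0.6173 0.2809] [0.6166 0.1218]
b [0.7276 0.0649] [ 0.726  -0.0875] [0.6147 0.0701] [ 0.6119 -0.0901]
o [ 0.7274 -0.1232] [ 0.7279 -0.2769] [ 0.607  -0.1286] [ 0.6094 -0.2913]
```

Measured sizes match the given ones, and the top and wrist views put the wheel at about 102–107° (green is 105°). I'll start with the vial at (0.449, 0.137).

Run:
```python
from h import *
go(0.4492,0.1366,0.07,40)
go(0.4492,0.1366,0.014,40)
```

```text
shift [-1.000e-01  1.326e+02  2.149e+02] turn [-0.  -0.  49.8] q7 1.5 tool [0.4488 0.004  0.285 ] rows>= 7.0
shift [-2.000e-01  1.326e+02  2.709e+02] turn [-0.  -0.  49.8] q7 1.5 tool [0.4488 0.004  0.285 ] rows>= 7.2
```

```bash
python3 -m handwheel '[[0,33,30,0,0,7,0.6],[0,66,60,0,0,14,0.6],[0,100,90,0,0,21,0.6],[0,132,120,0,0,28,0.6],[0,132,150,0,0,35,0.6],[0,132,180,0,0,42,0.6],[0,132,205,0,0,50,0.6],[0,132,205,0,0,50,0.6]]' 50
python3 - <<'E'
from h import *
im,p=snap("wrist","w9.png");items(im,p)
go(0.4492,0.1366,0.014,40)
E
```

```text
clock: 7.65
eef_pos: [0.447, 0.1348, 0.0764]
ee_rot: [0.427, 0.904, -0.003, -0.002]
wrist_force: [-0.8, -0.5, -1.6]
gripper_width: 0.0511
cyanvial  px(470,203) centre 0.5472 0.2347 size 80x29 axis 151 capdir -30
cyanvial  px(285,222) centre 0.4503 0.1361 size 76x21 axis 130 capdir -50
cyanvial  px(389,302) centre 0.5518 0.1508 size 42x34 axis 58 capdir 52
pink      px(300,353) centre 0.5297 0.0607 size 49x21 axis 119 capdir None
purple    px(194,277) centre 0.4200 0.0650 size 36x14 axis 90 capdir None
orange    px(389,122) centre 0.4440 0.2359 size 95x32 axis 12 capdir None
   profile(s,width,mid) [(-40, 13, 0), (-30, 12, 0), (-20, 13, 0), (-10, 12, 0), (0, 12, 0), (10, 31, -1), (20, 32, 0), (30, 32, 0), (40, 31, 0)]
shift [ 0.4  1.9 64.8] turn [-0.3 -0.  -0.2] q7 0.48 tool [0.4482 0.1352 0.0788] rows>= 1.6
```

View pics/w9.png

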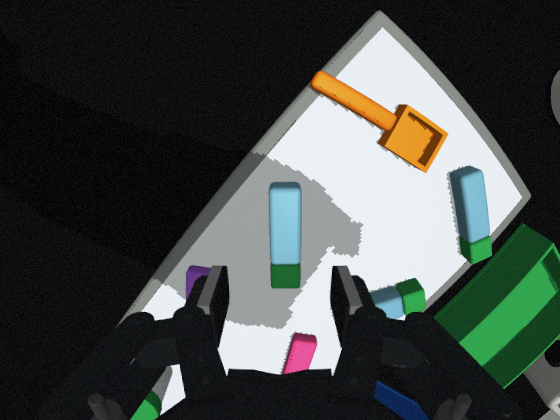

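The vial at (285,235) in the image is aligned with the jaws. I'll descend, grip and lift.

```bash
python3 -m handwheel '[[0,1.5,30,0,0,0,0.6],[0,1.5,58,0,0,0,0.6],[0,1.5,64,0,0,0,0.6],[0,1.5,64,0,0,0,0.6],[0,1.5,64,0,0,0,0],[0,1.5,64,0,0,0,0],[0,1.5,64,0,0,0,0],[0,1.5,64,0,0,0,0]]' 50;  python3 -m handwheel '[[0,0,0,0,0,0,0],[0,0,0,0,0,0,0]]'
python3 - <<'E'
from h import *
go(0.675,0.235,0.014,90)
E
```

```text
clock: 8.37
eef_pos: [0.4515, 0.138, 0.0184]
ee_rot: [0.423, 0.906, 0.001, 0.001]
wrist_force: [-3.6, -2.0, 17.3]
gripper_width: 0.0188
clock: 8.53
eef_pos: [0.4515, 0.138, 0.0184]
ee_rot: [0.423, 0.906, 0.001, 0.001]
wrist_force: [-3.3, -2.7, 17.1]
gripper_width: 0.0187
shift [-69.2 233.6   5. ] turn [  0.1   0.1 -50.1] q7 0.52 tool [0.4515 0.138  0.0184] rows>= 7.0
```

```bash
python3 -m handwheel '[[0,0,-35,0,0,0,0],[0,0,-75,0,0,0,0],[-20,40,-100,0,0,-7,0],[-35,75,-100,0,0,-14,0],[-45,110,-100,0,0,-21,0],[-55,145,-100,0,0,-28,0],[-62,180,-100,0,0,-35,0],[-69,215,-100,0,0,-42,0]]'
python3 - <<'E'
from h import *
go(0.675,0.235,0.11,90)
E
```

```text
clock: 9.2
eef_pos: [0.6614, 0.2233, 0.1182]
ee_rot: [0.068, 0.998, 0.0, 0.001]
wrist_force: [-0.0, -0.6, 0.4]
gripper_width: 0.0186
shift [-11.9  13.4   8.3] turn [ 0.   0.1 -7.7] q7 1.12 tool [0.6614 0.2233 0.1182] rows>= 1.1
```

```bash
python3 -m handwheel '[[-12,8,20,0,0,-7.5,0],[-12,8,50,0,0,-7.5,0],[-12,8,80,0,0,-7.5,0],[-12,8,95,0,0,-7.5,0],[-12,8,97,0,0,-7.5,0],[-12,8,97,0,0,-7.5,0.33],[-12,8,97,0,0,-7.5,0.33],[-12,8,97,0,0,-7.5,0.33]]'
python3 - <<'E'
from h import *
im,p=snap("wrist","w10.png")
E
python3 -m handwheel '[[0,0,-30,0,0,0,0.33],[0,0,-70,0,0,0,0.33],[0,0,-110,0,0,0,0.5],[0,0,-150,0,0,0,0.5],[0,0,-180,0,0,0,0.5],[0,0,-180,0,0,0,0.5]]'
python3 - <<'E'
from h import *
im,p=snap("wrist","w11.png");items(im,p)
E
```

```text
clock: 9.87
eef_pos: [0.6737, 0.2294, 0.022]
ee_rot: [0.005, 1.0, 0.0, 0.001]
wrist_force: [0.6, 0.8, 0.8]
gripper_width: 0.0281
clock: 10.42
eef_pos: [0.6754, 0.2299, 0.2087]
ee_rot: [0.005, 1.0, 0.002, 0.005]
wrist_force: [1.1, -0.4, 0.6]
gripper_width: 0.0427
cyanvial  px(287,50) centre 0.5439 0.2353 size 71x21 axis 150 capdir -30
cyanvial  px(177,55) centre 0.5416 0.1364 size 74x20 axis 57 capdir 57
cyanvial  px(277,171) centre 0.6610 0.2290 size 53x19 axis 179 capdir None
pink      px(115,62) centre 0.5400 0.0412 size 87x22 axis 119 capdir -61
orange    px(288,3) centre 0.4870 0.2434 size 30x9 axis 90 capdir None
   profile(s,width,mid) [(-10, 9, 1), (0, 7, 1), (10, 5, 3)]
orange    px(8,30) centre 0.4543 -0.1194 size 46x31 axis 63 capdir None
   profile(s,width,mid) [(-20, 12, 10), (-10, 30, 2), (0, 30, 0), (10, 30, 0), (20, 29, 1)]
orange    px(11,191) centre 0.6746 -0.1311 size 149x67 axis 161 capdir None
   profile(s,width,mid) [(-40, 63, 2), (-30, 64, -2), (-20, 60, -1), (-10, 58, 1), (0, 54, 3), (10, 52, 4), (20, 49, 6), (30, 45, 8), (40, 44, 10)]
```

View pics/w11.png

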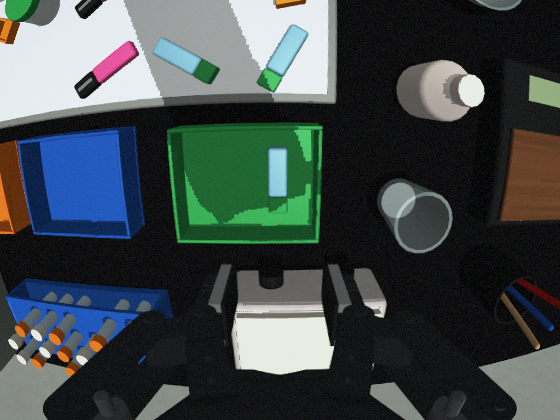

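The first vial lies in the green tray at (278,175). The next vial is at (0.545, 0.235), axis 150°.

Run:
```python
from h import *
go(0.545,0.2347,0.10,60)
go(0.545,0.2347,0.020,60)
```

```text
shift [130.1   3.5 104.1] turn [ 0.3  0.4 29.4] q7 1.22 tool [0.6743 0.2296 0.2051] rows>= 4.1
shift [130.7   3.3 184.1] turn [ 0.3  0.4 29.4] q7 1.22 tool [0.6743 0.2296 0.2051] rows>= 5.4
```

```bash
python3 -m handwheel '[[35,3,20,0,0,7,0.55],[70,3,40,0,0,14,0.55],[105,3,60,0,0,21,0.55],[130,3,90,0,0,29,0.55],[130,3,125,0,0,29.5,0.55],[130,3,160,0,0,29.5,0.55],[130,3,160,0,0,29.5,0.55]]'
python3 - <<'E'
from h import *
go(0.545,0.2347,0.020,60)
E
```

```text
clock: 11.05
eef_pos: [0.5391, 0.2323, 0.0343]
ee_rot: [0.259, 0.966, -0.003, -0.003]
wrist_force: [-1.3, -0.5, -1.6]
gripper_width: 0.0472
shift [-3.9  5.2 14.3] turn [-0.4 -0.2 -0. ] q7 0.7 tool [0.5391 0.2323 0.0343] rows>= 0.4
```

```bash
python3 -m handwheel '[[0,0,0,0,0,0,0.55],[0,0,0,0,0,0,0.55]]'
python3 - <<'E'
from h import *
go(0.545,0.2347,0.020,60)
E
```

```text
clock: 11.22
eef_pos: [0.5437, 0.2336, 0.0413]
ee_rot: [0.26, 0.966, 0.0, 0.001]
wrist_force: [-0.3, 0.9, 0.1]
gripper_width: 0.0472
shift [-0.6  1.6 21.3] turn [ 0.1  0.1 -0.1] q7 0.69 tool [0.5437 0.2336 0.0413] rows>= 0.5
```

```bash
python3 -m handwheel '[[-0.5,1.5,12,0,0,0,0.55],[-0.5,1.5,21,0,0,0,0.55],[-0.5,1.5,21,0,0,0,0.55],[-0.5,1.5,21,0,0,0,0],[-0.5,1.5,21,0,0,0,0],[-0.5,1.5,21,0,0,0,0],[-0.5,1.5,21,0,0,0,0],[-0.5,1.5,21,0,0,0,0]]'
python3 - <<'E'
from h import *
go(0.675,0.152,0.02,90)
E
```

```text
clock: 11.88
eef_pos: [0.5442, 0.2346, 0.0192]
ee_rot: [0.26, 0.966, 0.0, 0.0]
wrist_force: [-1.2, -0.4, 6.9]
gripper_width: 0.0191
shift [-154.5   -5.9   -0.7] turn [  0.    0.  -30.1] q7 0.7 tool [0.5442 0.2346 0.0192] rows>= 4.2
```

```bash
python3 -m handwheel '[[0,0,-35,0,0,0,0],[0,0,-70,0,0,0,0],[-35,-1,-85,0,0,-7,0],[-70,-2,-85,0,0,-14,0],[-105,-4,-85,0,0,-21,0],[-140,-5,-85,0,0,-28,0],[-154,-6,-85,0,0,-30,0],[-154,-6,-60,0,0,-30,0]]'
python3 - <<'E'
from h import *
go(0.675,0.152,0.022,90)
E
```

```text
clock: 12.55
eef_pos: [0.6794, 0.1484, 0.0826]
ee_rot: [0.002, 1.0, 0.0, 0.004]
wrist_force: [0.9, -0.1, 0.2]
gripper_width: 0.0187
shift [ 4.9  3.5 60.6] turn [ 0.   0.5 -0.2] q7 1.34 tool [0.6794 0.1484 0.0826] rows>= 1.5
```

```bash
python3 -m handwheel '[[2,3,25,0,0,0,0],[2,3,50,0,0,0,0],[2,3,58,0,0,0,0],[2,3,58,0,0,0,0],[2,3,58,0,0,0,0.33],[2,3,58,0,0,0,0.33],[2,3,58,0,0,0,0.33]]';  python3 -m handwheel '[[0,0,-30,0,0,0,0.33],[0,0,-70,0,0,0,0.33],[0,0,-110,0,0,0,0.5],[0,0,-150,0,0,0,0.5],[0,0,-170,0,0,0,0.5],[0,0,-170,0,0,0,0.5],[0,0,-170,0,0,0,0.5]]'
python3 - <<'E'
from h import *
im,p=snap("wrist","w12.png");items(im,p)
go(0.542,0.1364,0.10,147)
go(0.542,0.1364,0.022,147)
E
```

```text
clock: 13.13
eef_pos: [0.6731, 0.1552, 0.0223]
ee_rot: [0.001, 1.0, 0.0, 0.001]
wrist_force: [-0.3, -0.2, 0.7]
gripper_width: 0.028
clock: 13.72
eef_pos: [0.6728, 0.1552, 0.1932]
ee_rot: [0.001, 1.0, 0.001, 0.002]
wrist_force: [-0.1, -0.4, -0.8]
gripper_width: 0.0428
cyanvial  px(251,51) centre 0.5410 0.1368 size 71x21 axis 57 capdir 57
cyanvial  px(279,179) centre 0.6626 0.1546 size 54x19 axis 0 capdir None
cyanvial  px(351,178) centre 0.6610 0.2274 size 53x22 axis 179 capdir None
pink      px(176,53) centre 0.5399 0.0411 size 86x22 axis 119 capdir -61
orange    px(34,12) centre 0.4397 -0.1455 size 103x31 axis 63 capdir None
   profile(s,width,mid) [(-40, 11, -1), (-30, 11, -1), (-20, 11, -1), (-10, 12, -1), (0, 27, -1), (10, 29, -1), (20, 30, -1), (30, 30, -1), (40, 30, -1)]
orange    px(368,4) centre 0.4833 0.2438 size 35x11 axis 97 capdir None
   profile(s,width,mid) [(-20, 11, 0), (-10, 11, 0), (0, 10, 0), (10, 9, 1), (20, 6, 3)]
orange    px(28,191) centre 0.6699 -0.1779 size 139x131 axis 91 capdir None
   profile(s,width,mid) [(-40, 90, -25), (-30, 127, -7), (-20, 130, 2), (-10, 130, 2), (0, 130, 2), (10, 131, 2), (20, 131, 1), (30, 131, 3), (40, 126, 5)]
shift [130.3 -18.9  91.3] turn [ -0.    0.1 -57.1] q7 1.33 tool [0.6722 0.1551 0.1915] rows>= 8.0
shift [130.4 -18.9 169.3] turn [ -0.    0.1 -57.1] q7 1.33 tool [0.6722 0.1551 0.1915] rows>= 8.0
```

View pics/w12.png

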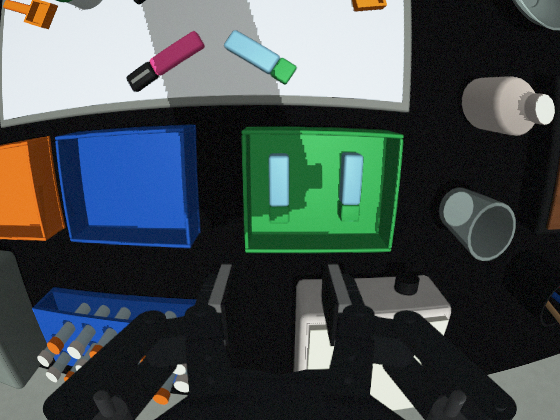

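Two vials are in place. Third vial at (0.5415, 0.1367), jaws at 147°.

```bash
python3 -m handwheel '[[20,-3,10,0,0,-7,0.55],[45,-6,20,0,0,-14,0.55],[70,-10,35,0,0,-21,0.55],[95,-14,50,0,0,-28,0.55],[115,-17,70,0,0,-35,0.55],[130,-19,100,0,0,-42,0.55],[130,-19,125,0,0,-49,0.55],[130,-19,125,0,0,-57,0.55]]'; python3 -m handwheel '[[0,0,0,0,0,-0.1,0.55],[0,0,0,0,0,-0.1,0.55]]'
python3 - <<'E'
from h import *
go(0.5415,0.1367,0.021,147)
E
```

```text
clock: 14.43
eef_pos: [0.5384, 0.1355, 0.0608]
ee_rot: [-0.473, 0.881, 0.001, -0.003]
wrist_force: [-0.3, -1.5, -0.0]
gripper_width: 0.0471
clock: 14.6
eef_pos: [0.5419, 0.136, 0.0652]
ee_rot: [-0.469, 0.883, 0.0, -0.0]
wrist_force: [0.3, -0.1, 0.0]
gripper_width: 0.0474
shift [-0.3  0.7 44.2] turn [ 0.  -0.  -1.1] q7 2.15 tool [0.5419 0.136  0.0652] rows>= 1.1
```

```bash
python3 -m handwheel '[[0,0.7,25,0,0,-1,0.55],[0,0.7,44,0,0,-1,0.55],[0,0.7,44,0,0,-1,0.55],[0,0.7,44,0,0,-1,0.4],[0,0.7,44,0,0,-1,0],[0,0.7,44,0,0,-1,0],[0,0.7,44,0,0,-1,0],[0,0.7,44,0,0,-1,0]]';python3 -m handwheel '[[0,0,0,0,0,0,0]]'
python3 - <<'E'
from h import *
go(0.675,0.192,0.022,90)
E
```

```text
clock: 15.27
eef_pos: [0.5424, 0.1369, 0.0231]
ee_rot: [-0.478, 0.878, -0.0, 0.001]
wrist_force: [-1.6, -0.7, 9.0]
gripper_width: 0.0186
clock: 15.35
eef_pos: [0.5424, 0.1369, 0.0231]
ee_rot: [-0.478, 0.878, -0.0, 0.001]
wrist_force: [-1.8, -0.9, 8.9]
gripper_width: 0.018
shift [-118.3  -81.4    1.4] turn [-0.   0.1 57.1] q7 2.15 tool [0.5424 0.1369 0.0231] rows>= 8.0
```

```bash
python3 -m handwheel '[[0,0,-35,0,0,0,0],[0,0,-70,0,0,0,0],[-25,-17,-85,0,0,7,0],[-50,-35,-85,0,0,14,0],[-75,-52,-85,0,0,21,0],[-100,-70,-85,0,0,28,0],[-118,-81,-85,0,0,35,0],[-118,-81,-85,0,0,42,0]]'; python3 -m handwheel '[[0,0,0,0,0,7,0],[0,0,0,0,0,15,0],[0,0,0,0,0,15,0]]'
python3 - <<'E'
from h import *
go(0.675,0.192,0.025,90)
im,p=snap("wrist","w13.png")
E
```

```text
clock: 16.02
eef_pos: [0.6763, 0.194, 0.1073]
ee_rot: [-0.129, 0.992, 0.0, 0.001]
wrist_force: [0.2, 1.0, -0.4]
gripper_width: 0.0184
clock: 16.27
eef_pos: [0.6737, 0.1923, 0.1074]
ee_rot: [0.002, 1.0, 0.0, 0.0]
wrist_force: [-0.2, -0.0, -1.0]
gripper_width: 0.0181
shift [-1.2 -0.3 82.4] turn [ 0.   0.  -0.2] q7 1.28 tool [0.6737 0.1923 0.1074] rows>= 2.0
```

View pics/w13.png

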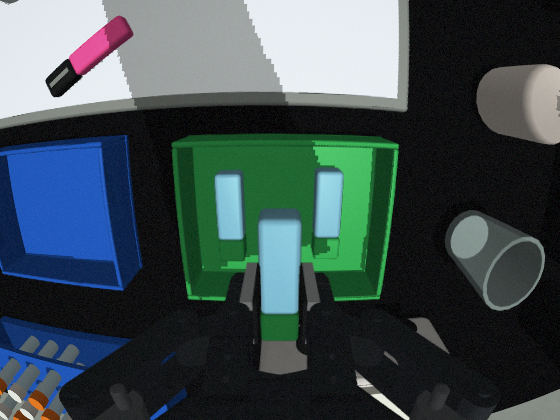

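The held vial is centred between the two already in the tray. Lower and release.

```bash
python3 -m handwheel '[[0,0,30,0,0,0,0],[0,0,60,0,0,0,0],[0,0,80,0,0,0,0],[0,0,83,0,0,0,0],[0,0,83,0,0,0,0.31],[0,0,83,0,0,0,0.31],[0,0,83,0,0,0,0.31]]';  python3 -m handwheel '[[0,0,-30,0,0,0,0.31],[0,0,-70,0,0,0,0.31],[0,0,-110,0,0,0,0.5],[0,0,-150,0,0,0,0.5],[0,0,-170,0,0,0,0.5],[0,-30,-170,0,0,0,0.5],[0,-40,-170,0,0,0,0.5],[0,-40,-170,0,0,0,0.5]]'
python3 - <<'E'
from h import *
im,p=snap("wrist","w14.png");items(im,p)
go(0.54,0.0411,0.10,28.5)
E
```

```text
clock: 16.9
eef_pos: [0.6746, 0.1921, 0.0256]
ee_rot: [-0.002, 1.0, 0.0, 0.001]
wrist_force: [0.1, 0.1, 0.4]
gripper_width: 0.0267
clock: 17.57
eef_pos: [0.6745, 0.1482, 0.1956]
ee_rot: [0.0, 1.0, -0.0, 0.001]
wrist_force: [0.1, -0.6, -0.6]
gripper_width: 0.0425
cyanvial  px(357,177) centre 0.6609 0.2274 size 53x22 axis 179 capdir None
cyanvial  px(286,177) centre 0.6631 0.1549 size 53x20 axis 180 capdir None
cyanvial  px(322,177) centre 0.6624 0.1910 size 53x20 axis 1 capdir None
cyanvial  px(195,167) centre 0.6522 0.0648 size 26x10 axis 7 capdir None
pink      px(184,51) centre 0.5399 0.0413 size 86x22 axis 119 capdir -61
orange    px(41,10) centre 0.4418 -0.1459 size 102x30 axis 66 capdir None
   profile(s,width,mid) [(-40, 8, 2), (-30, 10, 2), (-20, 11, 2), (-10, 11, 2), (0, 25, 0), (10, 26, -1), (20, 28, -1), (30, 29, 0), (40, 30, 0)]
orange    px(375,5) centre 0.4830 0.2436 size 35x11 axis 98 capdir None
   profile(s,width,mid) [(-20, 11, 0), (-10, 11, 0), (0, 11, 0), (10, 10, 1), (20, 7, 3)]
orange    px(31,189) centre 0.6700 -0.1832 size 148x131 axis 91 capdir None
   profile(s,width,mid) [(-40, 109, -17), (-30, 130, 0), (-20, 130, 1), (-10, 130, 2), (0, 130, 2), (10, 130, 2), (20, 131, 2), (30, 131, 2), (40, 129, 4)]
shift [ 134.4 -109.    94.8] turn [ 0.   0.1 61.6] q7 1.34 tool [0.6741 0.1503 0.195 ] rows>= 8.6
```

View pics/w14.png

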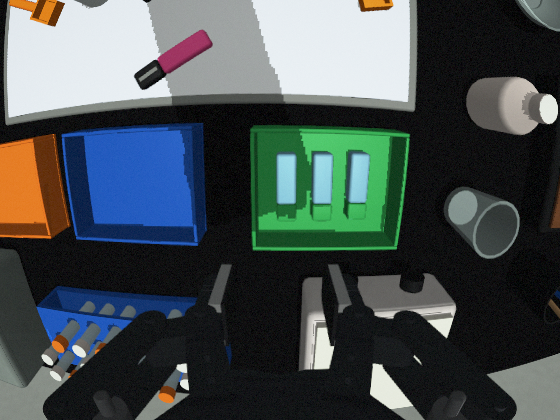

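All three vials are in the green tray. Next the pink highlighter at (0.540, 0.041), axis 119°.

```bash
python3 -m handwheel '[[15,-15,10,0,0,7,0.55],[35,-30,20,0,0,14,0.55],[55,-46,30,0,0,21,0.55],[75,-62,45,0,0,28,0.55],[95,-78,60,0,0,35,0.55],[115,-94,80,0,0,42,0.55],[134,-109,100,0,0,49,0.55],[134,-109,120,0,0,56,0.55]]'; python3 -m handwheel '[[0,0,0,0,0,5,0.55],[0,0,0,0,0,5,0.55],[0,0,0,0,0,5,0.55]]'
python3 - <<'E'
from h import *
im,p=snap("wrist","w15.png");items(im,p)
go(0.54,0.0411,0.020,29)
E
```

```text
clock: 18.28
eef_pos: [0.5373, 0.0404, 0.0734]
ee_rot: [0.472, 0.882, -0.0, -0.0]
wrist_force: [1.1, 0.4, 0.3]
gripper_width: 0.0467
clock: 18.53
eef_pos: [0.5404, 0.0434, 0.074]
ee_rot: [0.504, 0.864, 0.0, 0.0]
wrist_force: [-0.5, -0.6, 0.1]
gripper_width: 0.0471
cyanvial  px(536,106) centre 0.6599 0.2253 size 59x27 axis 0 capdir None
cyanvial  px(517,145) centre 0.6599 0.1891 size 60x24 axis 1 capdir None
cyanvial  px(495,185) centre 0.6600 0.1539 size 60x21 axis 1 capdir None
cyanvial  px(381,266) centre 0.6146 0.0624 size 19x15 axis 106 capdir None
cyanvial  px(370,281) centre 0.6134 0.0451 size 14x13 axis 5 capdir None
cyanvial  px(462,339) centre 0.7327 0.0346 size 33x15 axis 174 capdir None
cyanvial  px(322,341) centre 0.6127 -0.0182 size 17x12 axis 95 capdir None
cyanvial  px(308,350) centre 0.6087 -0.0297 size 31x17 axis 126 capdir None
cyanvial  px(404,403) centre 0.7403 -0.0552 size 25x10 axis 120 capdir None
pink      px(277,215) centre 0.5402 0.0409 size 88x20 axis 118 capdir -61
purple    px(145,146) centre 0.4426 0.0408 size 86x23 axis 122 capdir -58
orange    px(87,345) centre 0.4383 -0.1453 size 105x20 axis 71 capdir None
   profile(s,width,mid) [(-40, 13, 2), (-30, 14, 2), (-20, 14, 1), (-10, 14, -1), (0, 20, -1), (10, 20, -1), (20, 13, -5), (30, 8, -6), (40, 6, -6)]
shift [-1.6 -1.6 54.1] turn [0.1 0.  0.5] q7 0.57 tool [0.5406 0.0433 0.0741] rows>= 1.3
```

```bash
python3 -m handwheel '[[-1.5,-1.5,25,0,0,0,0.55],[-1.5,-1.5,48,0,0,0,0.55],[-1.5,-1.5,54,0,0,0,0.55],[-1.5,-1.5,54,0,0,0,0.4],[-1.5,-1.5,54,0,0,0,0],[-1.5,-1.5,54,0,0,0,0],[-1.5,-1.5,54,0,0,0,0],[-1.5,-1.5,54,0,0,0,0]]';python3 -m handwheel '[[0,0,0,0,0,0,0]]'
python3 - <<'E'
from h import *
go(0.671,0.025,0.022,90)
E
```

```text
clock: 19.25
eef_pos: [0.5403, 0.0406, 0.0208]
ee_rot: [0.506, 0.863, 0.001, 0.001]
wrist_force: [-1.1, -0.4, 9.9]
gripper_width: 0.0176
clock: 19.33
eef_pos: [0.5403, 0.0406, 0.0208]
ee_rot: [0.506, 0.863, 0.001, 0.001]
wrist_force: [-1.3, 0.5, 9.0]
gripper_width: 0.0178
shift [-77.4 106.5  -1. ] turn [  0.1   0.1 -60.8] q7 0.6 tool [0.5403 0.0406 0.0208] rows>= 8.5
```

```bash
python3 -m handwheel '[[0,0,-35,0,0,0,0],[0,0,-70,0,0,-7,0],[-15,22,-85,0,0,-14,0],[-32,45,-85,0,0,-21,0],[-48,67,-85,0,0,-28,0],[-63,88,-85,0,0,-35,0],[-77,106,-85,0,0,-42,0],[-77,106,-85,0,0,-49,0]]'; python3 -m handwheel '[[0,0,0,0,0,-7,0],[0,0,0,0,0,-12,0],[0,0,0,0,0,-12,0]]'
python3 - <<'E'
from h import *
go(0.671,0.025,0.023,90)
im,p=snap("wrist","w16.png")
E
```

```text
clock: 20.0
eef_pos: [0.6728, 0.0238, 0.1052]
ee_rot: [0.1, 0.995, -0.0, 0.001]
wrist_force: [1.6, -0.1, -0.4]
gripper_width: 0.018
clock: 20.25
eef_pos: [0.6697, 0.0247, 0.1051]
ee_rot: [-0.004, 1.0, -0.0, 0.0]
wrist_force: [-0.3, -1.0, -0.4]
gripper_width: 0.0178
shift [-1.3  0.3 82.1] turn [-0.   0.   0.4] q7 1.53 tool [0.6697 0.0247 0.1051] rows>= 2.0
```

View pics/w16.png

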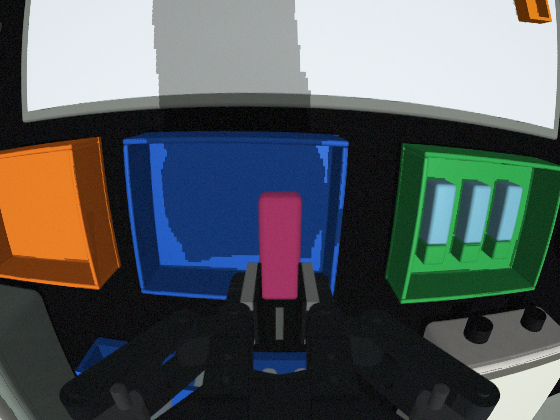

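The pink highlighter is held over the right part of the blue tray. Lower and release.

```bash
python3 -m handwheel '[[-1,0,30,0,0,0,0],[-1,0,60,0,0,0,0],[-1,0,78,0,0,0,0],[-1,0,81,0,0,0,0],[-1,0,81,0,0,0,0.31],[-1,0,81,0,0,0,0.31],[-1,0,81,0,0,0,0.31]]';  python3 -m handwheel '[[0,0,-30,0,0,0,0.31],[0,0,-70,0,0,0,0.31],[0,0,-110,0,0,0,0.5],[30,0,-150,0,0,0,0.5],[70,0,-170,0,0,0,0.5],[70,0,-170,0,0,0,0.5],[70,0,-170,0,0,0,0.5]]'
python3 - <<'E'
from h import *
im,p=snap("wrist","w17.png");items(im,p)
go(0.4427,0.0405,0.10,31)
E
```

```text
clock: 20.88
eef_pos: [0.6715, 0.0249, 0.0254]
ee_rot: [-0.001, 1.0, -0.0, 0.001]
wrist_force: [-0.2, 0.8, 0.0]
gripper_width: 0.0263
clock: 21.47
eef_pos: [0.5999, 0.0248, 0.1976]
ee_rot: [-0.001, 1.0, 0.0, 0.003]
wrist_force: [-0.8, -0.0, -0.3]
gripper_width: 0.0428
cyanvial  px(392,242) centre 0.6610 0.1522 size 57x24 axis 1 capdir None
cyanvial  px(421,241) centre 0.6605 0.1880 size 56x26 axis 0 capdir None
cyanvial  px(448,239) centre 0.6595 0.2246 size 56x29 axis 180 capdir None
pink      px(280,233) centre 0.6650 0.0251 size 85x20 axis 178 capdir -2
purple    px(310,24) centre 0.4421 0.0417 size 86x21 axis 122 capdir -58
orange    px(475,61) centre 0.4419 0.2360 size 91x40 axis 11 capdir None
   profile(s,width,mid) [(-40, 19, -1), (-30, 18, -2), (-20, 18, -2), (-10, 18, -2), (0, 18, -2), (10, 40, -1), (20, 40, 0), (30, 40, 0), (40, 40, -1)]
orange    px(126,47) centre 0.4405 -0.1463 size 96x30 axis 64 capdir None
   profile(s,width,mid) [(-40, 12, 1), (-30, 11, 0), (-20, 11, 0), (-10, 12, 0), (0, 12, 0), (10, 30, 0), (20, 30, 0), (30, 30, 0), (40, 30, 0)]
orange    px(98,242) centre 0.6714 -0.2081 size 184x142 axis 91 capdir None
   profile(s,width,mid) [(-40, 142, 4), (-30, 142, 4), (-20, 142, 4), (-10, 141, 4), (0, 142, 4), (10, 142, 5), (20, 141, 4), (30, 142, 5), (40, 142, 5)]
shift [158.3  16.1  95.5] turn [ 0.1  0.2 59.2] q7 1.51 tool [0.6007 0.0248 0.1961] rows>= 8.3
```

View pics/w17.png

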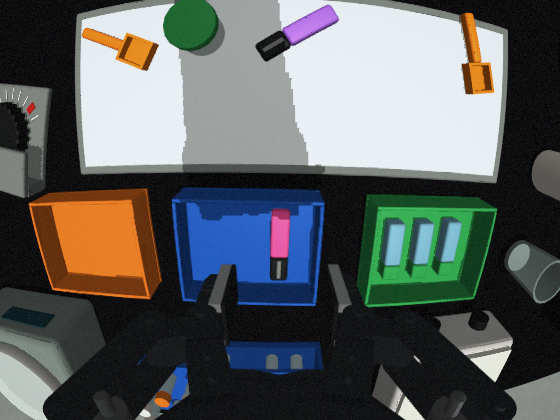

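Pink is in the blue tray. Purple next.

```bash
python3 -m handwheel '[[20,2,10,0,0,7,0.55],[42,4,20,0,0,14,0.55],[65,6,30,0,0,21,0.55],[90,9,45,0,0,28,0.55],[115,12,60,0,0,35,0.55],[138,14,80,0,0,42,0.55],[158,16,100,0,0,49,0.55],[158,16,120,0,0,56,0.55]]'; python3 -m handwheel '[[0,0,0,0,0,3,0.55],[0,0,0,0,0,3,0.55],[0,0,0,0,0,3,0.55]]'
python3 - <<'E'
from h import *
im,p=snap("wrist","w18.png");items(im,p)
go(0.4426,0.0408,0.020,31.5)
E
```

```text
clock: 22.18
eef_pos: [0.4398, 0.0404, 0.0725]
ee_rot: [0.471, 0.882, -0.0, -0.001]
wrist_force: [2.0, -0.1, 0.2]
gripper_width: 0.0472
clock: 22.43
eef_pos: [0.4432, 0.0402, 0.0735]
ee_rot: [0.49, 0.872, -0.0, 0.0]
wrist_force: [-0.1, 0.1, 0.5]
gripper_width: 0.047
cyanvial  px(552,249) centre 0.6643 0.1546 size 43x22 axis 2 capdir None
cyanvial  px(460,305) centre 0.6059 0.0627 size 28x10 axis 169 capdir None
cyanvial  px(446,312) centre 0.5941 0.0529 size 16x11 axis 161 capdir None
cyanvial  px(450,328) centre 0.6103 0.0454 size 41x17 axis 172 capdir None
cyanvial  px(518,361) centre 0.7460 0.0459 size 36x17 axis 4 capdir None
cyanvial  px(386,395) centre 0.6162 -0.0472 size 25x17 axis 145 capdir None
pink      px(470,349) centre 0.6599 0.0322 size 35x14 axis 172 capdir None
purple    px(279,212) centre 0.4431 0.0405 size 88x20 axis 122 capdir -58
orange    px(471,18) centre 0.4737 0.2360 size 59x32 axis 45 capdir None
   profile(s,width,mid) [(-30, 14, 14), (-20, 21, 6), (-10, 27, 3), (0, 32, 0), (10, 31, 0), (20, 27, 5), (30, 9, 10)]
orange    px(167,391) centre 0.4384 -0.1618 size 71x27 axis 79 capdir None
   profile(s,width,mid) [(-40, 0, 8), (-30, 6, 7), (-20, 9, 6), (-10, 13, 6), (0, 17, 5), (10, 20, 4), (20, 24, 0), (30, 19, 4), (40, 0, 13)]
shift [ 0.9 -0.3 53.7] turn [ 0.   0.  -0.2] q7 0.52 tool [0.4433 0.0402 0.0737] rows>= 1.3
```

```bash
python3 -m handwheel '[[0.5,0,25,0,0,0,0.55],[0.5,0,48,0,0,0,0.55],[0.5,0,53,0,0,0,0.55],[0.5,0,53,0,0,0,0.4],[0.5,0,53,0,0,0,0],[0.5,0,53,0,0,0,0],[0.5,0,53,0,0,0,0],[0.5,0,53,0,0,0,0]]';python3 -m handwheel '[[0,0,0,0,0,0,0]]'
python3 - <<'E'
from h import *
go(0.671,-0.045,0.022,90)
E
```

```text
clock: 23.15
eef_pos: [0.443, 0.0407, 0.0216]
ee_rot: [0.491, 0.871, 0.001, 0.001]
wrist_force: [-1.3, -0.6, 10.3]
gripper_width: 0.0175
clock: 23.23
eef_pos: [0.443, 0.0407, 0.0216]
ee_rot: [0.491, 0.871, 0.001, 0.001]
wrist_force: [-1.6, -0.6, 10.3]
gripper_width: 0.0172
shift [-191.4  150.7    0. ] turn [  0.1   0.1 -58.8] q7 0.56 tool [0.443  0.0407 0.0216] rows>= 8.2
```

```bash
python3 -m handwheel '[[0,0,-35,0,0,0,0],[0,0,-70,0,0,-7,0],[-25,20,-90,0,0,-14,0],[-55,43,-90,0,0,-21,0],[-85,67,-90,0,0,-28,0],[-115,90,-90,0,0,-35,0],[-145,114,-90,0,0,-42,0],[-170,134,-90,0,0,-49,0]]'; python3 -m handwheel '[[-14,22,0,0,0,-7,0],[-14,22,0,0,0,-10,0],[-14,22,0,0,0,-10,0]]'
python3 - <<'E'
from h import *
go(0.671,-0.045,0.025,90)
im,p=snap("wrist","w19.png")
E
```

```text
clock: 23.9
eef_pos: [0.647, -0.0368, 0.1114]
ee_rot: [0.083, 0.997, -0.0, 0.001]
wrist_force: [0.3, 0.7, 0.6]
gripper_width: 0.0177
clock: 24.15
eef_pos: [0.6629, -0.0155, 0.1107]
ee_rot: [-0.003, 1.0, 0.0, 0.0]
wrist_force: [-1.0, -0.1, -0.3]
gripper_width: 0.0174
shift [ -7.9 -29.5  85.7] turn [0.  0.  0.4] q7 1.58 tool [ 0.6629 -0.0155  0.1107] rows>= 2.2
```

View pics/w19.png

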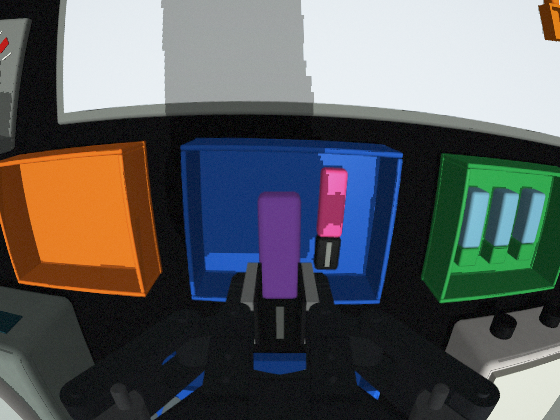

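The purple highlighter is held, but it's 30 mm too far left (my tool-frame sign was off). I'll correct that and then release.

```bash
python3 -m handwheel '[[-8,-28,0,0,0,0,0],[-8,-28,35,0,0,0,0],[-8,-28,65,0,0,0,0],[-8,-28,82,0,0,0,0],[-8,-28,83,0,0,0,0],[-8,-28,83,0,0,0,0.31],[-8,-28,83,0,0,0,0.31],[-8,-28,83,0,0,0,0.31]]';  python3 -m handwheel '[[0,0,-30,0,0,0,0.31],[0,0,-70,0,0,0,0.31],[0,0,-110,0,0,0,0.5],[30,-25,-150,0,0,0,0.5],[70,-55,-170,0,0,0,0.5],[70,-80,-170,0,0,0,0.5],[70,-80,-170,0,0,0,0.5]]'
python3 - <<'E'
from h import *
im,p=snap("wrist","w20.png");items(im,p)
E
```

```text
clock: 24.87
eef_pos: [0.6714, -0.0443, 0.0296]
ee_rot: [-0.001, 1.0, -0.0, 0.001]
wrist_force: [0.0, 0.5, 0.4]
gripper_width: 0.0264
clock: 25.45
eef_pos: [0.5988, -0.1318, 0.2024]
ee_rot: [0.002, 1.0, -0.002, 0.003]
wrist_force: [0.8, -1.7, -0.7]
gripper_width: 0.0423
cyanvial  px(450,218) centre 0.6337 0.0675 size 36x14 axis 18 capdir None
cyanvial  px(520,236) centre 0.6602 0.1921 size 95x57 axis 91 capdir -102
pink      px(414,230) centre 0.6645 0.0218 size 85x23 axis 178 capdir -3
purple    px(357,232) centre 0.6507 -0.0463 size 57x21 axis 1 capdir None
orange    px(274,36) centre 0.4390 -0.1461 size 92x32 axis 63 capdir None
   profile(s,width,mid) [(-40, 13, -1), (-30, 13, -1), (-20, 13, -1), (-10, 13, -1), (0, 13, -1), (10, 32, 0), (20, 32, 0), (30, 32, 0), (40, 32, 0)]
orange    px(557,77) centre 0.4431 0.2225 size 93x13 axis 2 capdir None
   profile(s,width,mid) [(-40, 13, 1), (-30, 11, 1), (-20, 9, 1), (-10, 7, 2), (0, 4, 3), (10, 11, 2), (20, 11, 0), (30, 11, 1), (40, 9, 2)]
orange    px(218,241) centre 0.6710 -0.2057 size 163x143 axis 91 capdir None
   profile(s,width,mid) [(-40, 142, 5), (-30, 141, 7), (-20, 127, 16), (-10, 108, 22), (0, 102, 24), (10, 88, 28), (20, 142, 20), (30, 141, 6), (40, 141, 6)]
```

View pics/w20.png

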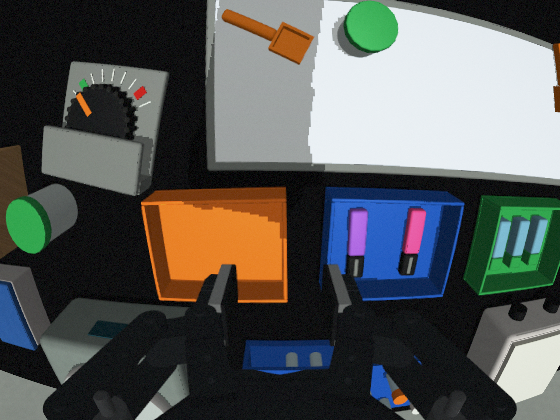

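Both highlighters are in the blue tray, and the wheel's stripe at (84,104) still points at green (82,84). Next is the right-hand scoop. I'll grip 5 mm behind its origin, with the jaws at −26.5°.

Run:
```python
from h import *
print(bot.get_obs()["qpos"])
def go2(x,y,z,yaw):
    o=bot.get_obs();Rt=R.from_quat(o["ee_rot"]);M=Rt.as_matrix();ya=np.degrees(np.arctan2(M[1,1],M[0,1]))
    print("shift",np.round(M.T@(np.array([x,y,z])-o["eef_pos"])*1000,1),"wz",round(-(yaw-ya),1),"cur yaw",round(ya,1))
go2(0.437,-0.1515,0.09,-26.5)
```

```text
[ 0.10647262  0.42319502  0.07170933  1.68008265 -0.03226394  1.03461165
  1.75591278]
shift [163.2 -22.5 110.6] wz 116.3 cur yaw 89.8
```

```bash
python3 -m handwheel '[[20,0,0,0,0,7,0.5],[45,0,0,0,0,14,0.5],[70,0,0,0,0,21,0.5],[95,0,0,0,0,28,0.5],[115,0,0,0,0,35,0.5],[135,0,0,0,0,42,0.5],[135,0,0,0,0,49,0.5],[135,0,0,0,0,56,0.5]]'; python3 -m handwheel '[[0,0,10,0,0,7,0.5],[0,0,20,0,0,14,0.5],[0,0,30,0,0,21,0.5],[0,0,40,0,0,28,0.5],[0,0,50,0,0,35,0.5],[0,0,60,0,0,42,0.5],[0,0,70,0,0,49,0.5],[0,0,80,0,0,56,0.5]]'
cat >> h.py <<'E'
def go2(x,y,z,yaw):
    o=bot.get_obs();Rt=R.from_quat(o["ee_rot"]);M=Rt.as_matrix();ya=np.degrees(np.arctan2(M[1,1],M[0,1]))
    print("shift",np.round(M.T@(np.array([x,y,z])-o["eef_pos"])*1000,1),"wz",round(-(yaw-ya),1),"cur yaw",round(ya,1),"q7",round(o["qpos"][6],2),"q3",round(o["qpos"][2],2))
E
python3 - <<'E'
from h import *
go2(0.437,-0.1515,0.075,-26.5)
E
```

```text
clock: 26.17
eef_pos: [0.4655, -0.1245, 0.1988]
ee_rot: [0.471, 0.882, 0.001, 0.001]
wrist_force: [0.1, 0.1, 0.2]
gripper_width: 0.0431
clock: 26.83
eef_pos: [0.4664, -0.1245, 0.118]
ee_rot: [0.83, 0.558, 0.001, 0.0]
wrist_force: [0.9, -0.1, 0.3]
gripper_width: 0.0427
shift [-36.1 -17.1  43. ] wz 4.3 cur yaw -22.2 q7 -0.02 q3 0.38
```

```bash
python3 -m handwheel '[[-18,-8,10,0,0,4,0.5],[-36,-17,25,0,0,4,0.5],[-36,-17,35,0,0,4,0.5],[-36,-17,35,0,0,4,0.5],[-36,-17,35,0,0,4,0.5]]';python3 - <<'E'
from h import *
im,p=snap("wrist","w21.png");items(im,p)
go2(0.437,-0.1515,0.021,-26.5)
E
```

```text
clock: 27.25
eef_pos: [0.4373, -0.1515, 0.083]
ee_rot: [0.847, 0.531, 0.0, 0.0]
wrist_force: [-0.5, -0.4, -0.1]
gripper_width: 0.0425
orange    px(524,165) centre 0.6499 -0.2113 size 182x113 axis 90 capdir None
   profile(s,width,mid) [(-40, 76, 18), (-30, 77, 18), (-20, 79, 17), (-10, 81, 17), (0, 82, 16), (10, 85, 15), (20, 88, 15), (30, 91, 13), (40, 94, 12)]
orange    px(280,203) centre 0.4399 -0.1466 size 93x31 axis 63 capdir None
   profile(s,width,mid) [(-40, 11, 0), (-30, 11, 0), (-20, 11, 0), (-10, 12, 0), (0, 12, 0), (10, 31, 0), (20, 30, 0), (30, 31, 0), (40, 30, 0)]
shift [-0.3 -0.6 62.3] wz 0.7 cur yaw -25.8 q7 0.02 q3 0.39
```

View pics/w21.png

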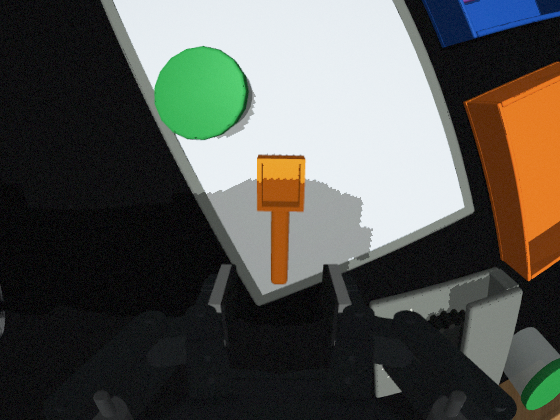

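The handle is centred between the jaws at (280,245), and the jar at (200,93) is clear. I'll descend and grip.

```bash
python3 -m handwheel '[[0,-0.5,30,0,0,1,0.5],[0,-0.5,56,0,0,1,0.5],[0,-0.5,62,0,0,1,0.5],[0,-0.5,62,0,0,1,0.35],[0,-0.5,62,0,0,1,0],[0,-0.5,62,0,0,1,0],[0,-0.5,62,0,0,1,0],[0,-0.5,62,0,0,1,0]]';python3 -m handwheel '[[0,0,0,0,0,0,0]]'
python3 - <<'E'
from h import *
go2(0.663,-0.235,0.022,-90)
E
```

```text
clock: 27.97
eef_pos: [0.4371, -0.1518, 0.022]
ee_rot: [0.852, 0.524, 0.001, 0.001]
wrist_force: [-1.8, 0.8, 10.0]
gripper_width: 0.0099
clock: 28.05
eef_pos: [0.4371, -0.1518, 0.022]
ee_rot: [0.852, 0.524, 0.001, 0.001]
wrist_force: [-1.2, -0.4, 9.8]
gripper_width: 0.0097
shift [ 27.6 239.1   0.6] wz 63.2 cur yaw -26.8 q7 0.08 q3 0.33
```

```bash
python3 -m handwheel '[[0,0,-35,0,0,0,0],[0,0,-70,0,0,7,0],[4,30,-95,0,0,14,0],[8,65,-95,0,0,21,0],[12,100,-95,0,0,28,0],[16,135,-95,0,0,35,0],[20,170,-95,0,0,42,0],[24,205,-95,0,0,49,0]]'
python3 - <<'E'
from h import *
go2(0.663,-0.235,0.024,-90)
E
```

```text
clock: 28.72
eef_pos: [0.6319, -0.2229, 0.117]
ee_rot: [0.993, 0.121, 0.001, 0.0]
wrist_force: [0.0, 0.3, 0.9]
gripper_width: 0.0096
shift [27.2 19.2 93.1] wz 13.9 cur yaw -76.1 q7 -0.71 q3 0.58
```

```bash
python3 -m handwheel '[[14,10,0,0,0,7,0],[27,19,0,0,0,14,0],[27,19,0,0,0,14,0],[27,19,0,0,0,14,0]]'
python3 - <<'E'
from h import *
go2(0.663,-0.235,0.024,-90)
im,p=snap("wrist","w22.png")
E
```

```text
clock: 29.05
eef_pos: [0.661, -0.2346, 0.1161]
ee_rot: [1.0, 0.002, 0.0, 0.0]
wrist_force: [-0.3, 1.0, -0.0]
gripper_width: 0.0098
shift [ 2.   0.4 92.1] wz 0.3 cur yaw -89.7 q7 -0.92 q3 0.63
```

View pics/w22.png

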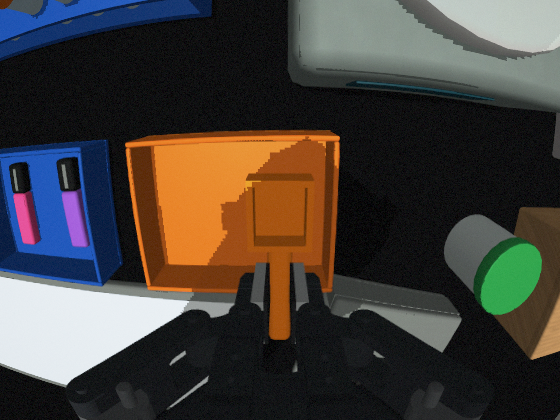

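The scoop is over the tray with its bowl pointing away, inside the walls. Release.

```bash
python3 -m handwheel '[[2,-3,30,0,0,0,0],[2,-3,60,0,0,0,0],[2,-3,85,0,0,0,0],[2,-3,89,0,0,0,0],[2,-3,89,0,0,0,0.25],[2,-3,89,0,0,0,0.25],[2,-3,89,0,0,0,0.25]]';  python3 -m handwheel '[[0,0,-30,0,0,0,0.25],[0,0,-70,0,0,0,0.25],[0,0,-110,0,0,0,0.5],[-25,0,-150,0,0,-7,0.5],[-55,0,-160,0,0,-14,0.5],[-90,0,-160,0,0,-21,0.5],[-90,0,-160,0,0,-28,0.5],[-90,0,-160,0,0,-35,0.5]]'
python3 - <<'E'
from h import *
im,p=snap("wrist","w23.png");items(im,p);go2(0.4395,0.2358,0.1,101)
t,_=snap("top","top3.png");cv2.imwrite("pics/top3d.png",cv2.resize(t[140:290,160:460],None,fx=2.6,fy=2.6,interpolation=cv2.INTER_CUBIC))
E
```

```text
clock: 29.68
eef_pos: [0.6636, -0.232, 0.0289]
ee_rot: [1.0, 0.002, 0.001, 0.0]
wrist_force: [0.1, -0.3, 1.3]
gripper_width: 0.0212
clock: 30.35
eef_pos: [0.5716, -0.2323, 0.1892]
ee_rot: [0.952, 0.305, 0.002, 0.0]
wrist_force: [0.9, 0.1, 0.2]
gripper_width: 0.0424
pink      px(117,8) centre 0.6388 0.0210 size 26x25 axis 1 capdir -45
purple    px(174,23) centre 0.6559 -0.0479 size 59x22 axis 1 capdir -153
orange    px(309,95) centre 0.6669 -0.2011 size 164x131 axis 91 capdir None
   profile(s,width,mid) [(-40, 130, 1), (-30, 130, 1), (-20, 130, 1), (-10, 130, 1), (0, 130, 1), (10, 130, 1), (20, 130, 1), (30, 130, 1), (40, 130, 1)]
shift [ 167.7 -456.8   88.5] wz -154.9 cur yaw -53.9 q7 -0.36 q3 0.56
```

View pics/w23.png

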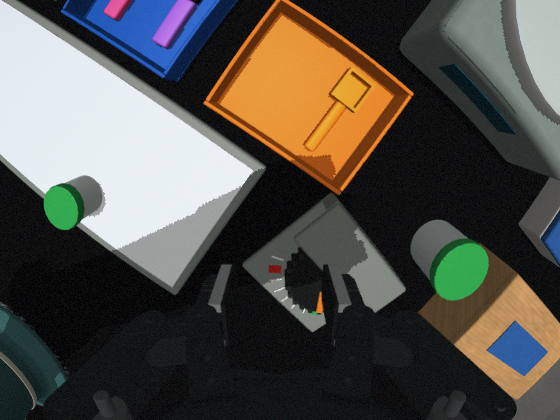

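View pics/top3d.png

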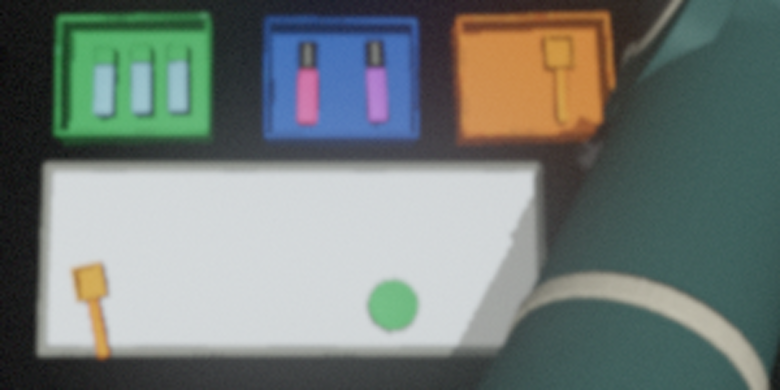

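One scoop is in the orange tray. The last one is at (0.4435, 0.2355), axis 11–12°. I'll use jaws at −78.5°.

Run:
```python
from h import *
go2(0.4385,0.2345,0.12,-78.5)
```

```text
shift [ 160.  -458.6   68.2] wz 23.8 cur yaw -54.7 q7 -0.37 q3 0.56
```

```bash
python3 -m handwheel '[[5,-30,0,0,0,0,0.5],[15,-65,0,0,0,2,0.5],[28,-100,0,0,0,4,0.5],[40,-140,0,0,0,6,0.5],[54,-178,0,0,0,8,0.5],[68,-216,0,0,0,10,0.5],[82,-254,0,0,0,12,0.5],[96,-292,0,0,0,14,0.5]]'
python3 - <<'E'
from h import *
go2(0.4385,0.2345,0.12,-78.5)
E
```

```text
clock: 31.12
eef_pos: [0.4826, 0.0638, 0.1874]
ee_rot: [0.984, 0.18, 0.001, -0.0]
wrist_force: [2.0, 0.3, -0.3]
gripper_width: 0.0427
shift [  19.2 -175.2   67.5] wz 9.3 cur yaw -69.2 q7 -1.24 q3 0.57
```

```bash
python3 -m handwheel '[[4,-35,10,0,0,2,0.5],[8,-72,20,0,0,4,0.5],[12,-110,35,0,0,6,0.5],[16,-148,50,0,0,8,0.5],[19,-175,68,0,0,9,0.5],[19,-175,90,0,0,9,0.5],[19,-175,105,0,0,9,0.5],[19,-175,105,0,0,9,0.5]]'; python3 -m handwheel '[[0,0,0,0,0,0,0.5],[0,0,0,0,0,0,0.5]]';python3 - <<'E'
from h import *
im,p=snap("wrist","w24.png");items(im,p)
go2(0.4385,0.2345,0.021,-78.5)
E
```

```text
clock: 31.78
eef_pos: [0.4366, 0.232, 0.0797]
ee_rot: [0.995, 0.104, -0.001, 0.001]
wrist_force: [-0.4, -0.0, -1.2]
gripper_width: 0.0429
clock: 31.95
eef_pos: [0.4383, 0.2321, 0.0827]
ee_rot: [0.995, 0.105, 0.001, -0.0]
wrist_force: [0.1, 0.9, -0.1]
gripper_width: 0.0424
cyanvial  px(544,19) centre 0.6516 0.0697 size 40x24 axis 151 capdir None
orange    px(276,205) centre 0.4417 0.2352 size 94x31 axis 11 capdir None
   profile(s,width,mid) [(-40, 12, -1), (-30, 12, -1), (-20, 11, 0), (-10, 11, 0), (0, 12, 0), (10, 30, 0), (20, 31, 0), (30, 31, 0), (40, 30, 0)]
shift [ 0.5 -2.2 61.8] wz 0.6 cur yaw -77.9 q7 -1.65 q3 0.45
```

View pics/w24.png

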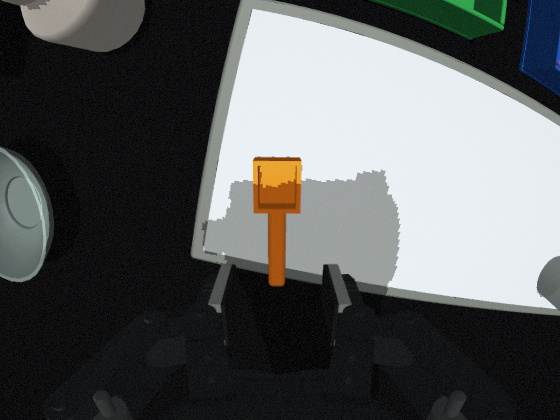

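```bash
python3 -m handwheel '[[-1,-2.4,30,0,0,1,0.5],[-1,-2.4,56,0,0,1,0.5],[-1,-2.4,61,0,0,1,0.5],[-1,-2.4,61,0,0,1,0.35],[-1,-2.4,61,0,0,1,0],[-1,-2.4,61,0,0,1,0],[-1,-2.4,61,0,0,1,0],[-1,-2.4,61,0,0,1,0]]';python3 -m handwheel '[[0,0,0,0,0,0,0]]'
python3 - <<'E'
from h import *
go2(0.663,-0.165,0.022,-90)
E
```

```text
clock: 32.67
eef_pos: [0.4369, 0.2345, 0.0222]
ee_rot: [0.995, 0.097, 0.001, -0.001]
wrist_force: [-1.0, -2.7, 9.3]
gripper_width: 0.0097
clock: 32.75
eef_pos: [0.4369, 0.2346, 0.0222]
ee_rot: [0.995, 0.097, 0.001, -0.001]
wrist_force: [-1.3, -3.5, 8.3]
gripper_width: 0.0099
shift [1.446e+02 4.358e+02 1.000e-01] wz 11.2 cur yaw -78.8 q7 -1.61 q3 0.39
```

```bash
python3 -m handwheel '[[0,0,-35,0,0,0,0],[0,0,-70,0,0,0,0],[10,30,-95,0,0,2,0],[22,66,-95,0,0,4,0],[35,104,-95,0,0,6,0],[48,142,-95,0,0,8,0],[60,180,-95,0,0,9,0],[73,218,-95,0,0,11,0]]'
python3 - <<'E'
from h import *
go2(0.663,-0.165,0.117,-90)
E
```

```text
clock: 33.42
eef_pos: [0.5508, 0.0329, 0.1171]
ee_rot: [1.0, 0.001, 0.001, -0.0]
wrist_force: [0.6, 1.0, -0.2]
gripper_width: 0.0099
shift [111.7 198.2   0.2] wz 0.1 cur yaw -89.9 q7 -1.39 q3 0.56
```

```bash
python3 -m handwheel '[[18,33,0,0,0,0,0],[37,66,0,0,0,0,0],[56,100,0,0,0,0,0],[75,134,0,0,0,0,0],[94,168,0,0,0,0,0],[112,198,0,0,0,0,0],[112,198,0,0,0,0,0],[112,198,0,0,0,0,0]]'
python3 - <<'E'
from h import *
im,p=snap("wrist","w25.png")
go2(0.663,-0.165,0.028,-90)
E
```

```text
clock: 34.08
eef_pos: [0.6627, -0.1655, 0.1167]
ee_rot: [1.0, 0.0, 0.001, 0.001]
wrist_force: [-0.0, 0.4, -0.2]
gripper_width: 0.0098
shift [ 0.4  1.5 88.5] wz 0.1 cur yaw -89.9 q7 -1.08 q3 0.54
```

View pics/w25.png

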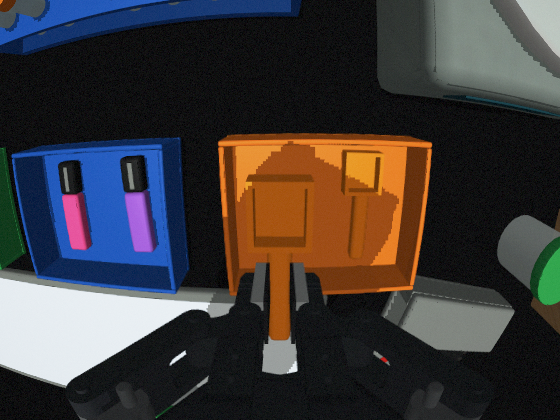

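The second scoop is clear of the first. Release.

```bash
python3 -m handwheel '[[0,2,30,0,0,0,0],[0,2,60,0,0,0,0],[0,2,84,0,0,0,0],[0,2,88,0,0,0,0],[0,2,88,0,0,0,0.25],[0,2,88,0,0,0,0.25],[0,2,88,0,0,0,0.25]]';  python3 -m handwheel '[[0,0,-30,0,0,0,0.25],[0,0,-70,0,0,0,0.25],[0,0,-110,0,0,0,0.25],[-25,0,-150,0,0,0,0],[-60,0,-180,0,0,0,0],[-100,0,-190,0,0,0,0],[-140,0,-190,0,0,0,0],[-140,0,-190,0,0,0,0]]'
python3 - <<'E'
from h import *
im,p=snap("wrist","w26.png");items(im,p)
s,_=snap("scene","scene26.png");cv2.imwrite("pics/scene26z.png",cv2.resize(s[120:320,130:410],None,fx=2.8,fy=2.8,interpolation=cv2.INTER_CUBIC))
t,_=snap("top","top26.png");cv2.imwrite("pics/top26z.png",cv2.resize(t[140:290,160:460],None,fx=2.6,fy=2.6,interpolation=cv2.INTER_CUBIC))
E
```

```text
clock: 34.72
eef_pos: [0.6635, -0.1649, 0.0298]
ee_rot: [1.0, 0.002, 0.001, 0.0]
wrist_force: [-0.8, 0.0, -0.3]
gripper_width: 0.0213
clock: 35.38
eef_pos: [0.5174, -0.1665, 0.2198]
ee_rot: [1.0, -0.0, 0.001, -0.001]
wrist_force: [0.5, -0.6, 0.3]
gripper_width: -0.0001
cyanvial  px(79,68) centre 0.6616 0.0659 size 22x17 axis 165 capdir None
cyanvial  px(16,84) centre 0.6620 0.1808 size 70x54 axis 90 capdir -92
pink      px(113,71) centre 0.6669 0.0208 size 84x24 axis 178 capdir -162
purple    px(169,63) centre 0.6674 -0.0468 size 84x22 axis 2 capdir 0
orange    px(313,52) centre 0.6645 -0.2026 size 162x119 axis 91 capdir None
   profile(s,width,mid) [(-40, 115, 3), (-30, 114, 4), (-20, 114, 5), (-10, 112, 3), (0, 112, 5), (10, 112, 4), (20, 112, 4), (30, 112, 5), (40, 112, 4)]
```

View pics/w26.png

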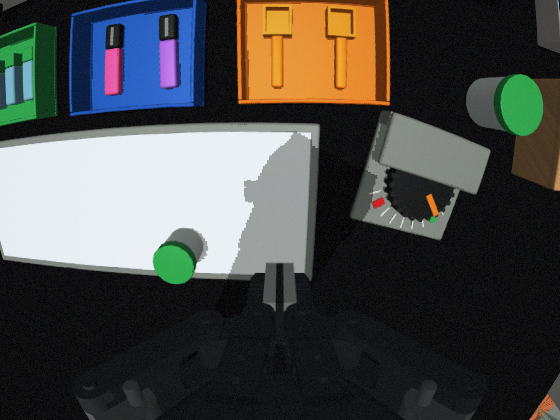

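View pics/scene26z.png

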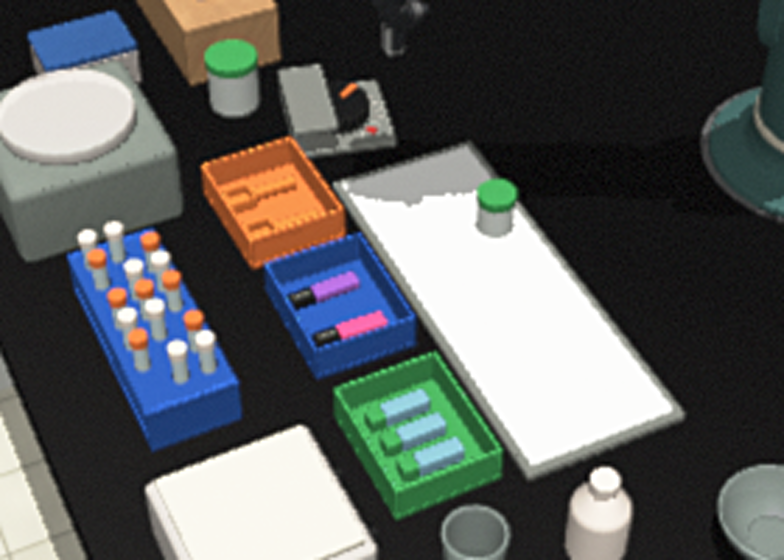

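View pics/top26z.png

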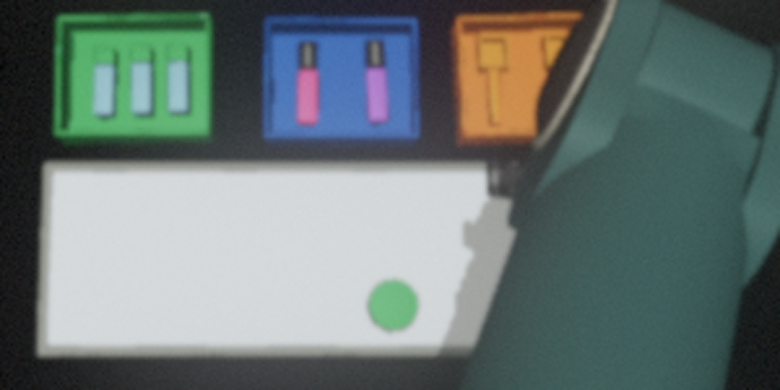

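All seven items are in their trays and the pad holds only the jar. Before turning the wheel back, I'll measure the stripe again.

Run:
```python
from h import *
im=cv2.imread("pics/w26.png");cv2.imwrite("pics/w26z.png",cv2.resize(im[100:250,340:500],None,fx=4,fy=4,interpolation=cv2.INTER_CUBIC))
o=bot.get_obs();pose=(o["eef_pos"],o["ee_rot"])
hsv=cv2.cvtColor(im,cv2.COLOR_BGR2HSV)
def comp(lo,hi,z):
    m=cv2.inRange(hsv,lo,hi);m[:150]=0;m[:,:350]=0;m[:,460:]=0
    ys,xs=np.where(m>0);return np.array([toplane("wrist",(x,y),z,pose)[:2] for x,y in zip(xs,ys)])
S=comp((5,130,90),(18,255,255),.034);Rr=comp((0,150,90),(3,255,255),.01)
G=comp((50,110,60),(80,255,255),.01)
d=np.linalg.svd(S-S.mean(0))[2][0];d*=np.sign(d@(S.mean(0)-AX));print(len(S),"stripe dir v",np.degrees(np.arctan2(d[1],d[0]))%360-YAW-120,"via centre",np.degrees(np.arctan2(*(S.mean(0)-AX)[::-1]))%360-YAW-120)
print("green angle",np.degrees(np.arctan2(*(G.mean(0)-AX)[::-1]))%360-YAW,"red",np.degrees(np.arctan2(*(Rr.mean(0)-AX)[::-1]))%360-YAW,len(G),len(Rr), np.hypot(*(G.mean(0)-AX)),np.hypot(*(Rr.mean(0)-AX)))
```

```text
144 stripe dir v 104.57587756098653 via centre 109.16486634791701
green angle 227.19522707829975 red 128.29828893124238 35 83 0.0506727594860554 0.05217595097359824
```

View pics/w26z.png

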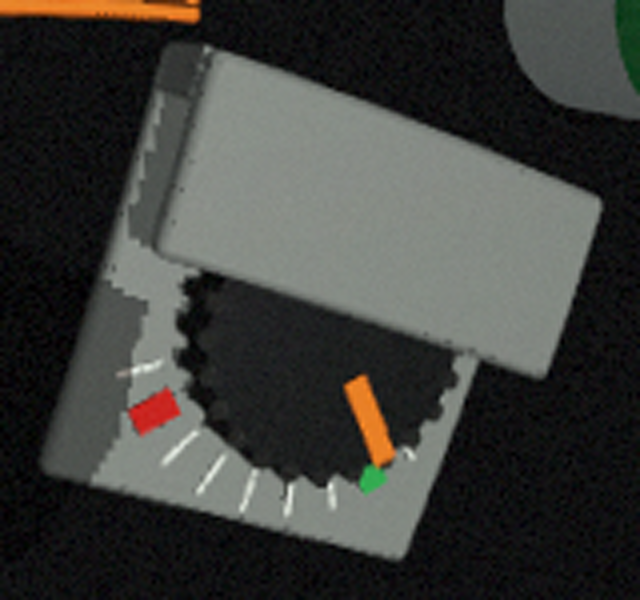

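The stripe's own direction gives 104.6° (green is 105°), so it's still centred. Now I'll roll it back, approaching the wheel's robot-right front edge with the tool flipped. That way the camera looks straight at the wheel.

Run:
```python
from h import *
def P(al,rad,z):
    t=polar(al,rad,z,flip=-1);return t[0],t[1],t[2],t[3]-180
print(np.round(P(232,52,.09),3));go2(*P(232,52,.09))
```

```text
[  0.471  -0.369   0.09  -76.9  ]
shift [-52.3 204.  129. ] wz -12.9 cur yaw -89.8 q7 -1.1 q3 0.65
```

```bash
python3 -m handwheel '[[-10,38,0,0,0,-4,0],[-20,76,0,0,0,-8,0],[-30,115,10,0,0,-13,0],[-40,154,30,0,0,-13,0],[-52,190,60,0,0,-13,0],[-52,204,90,0,0,-13,0],[-52,204,115,0,0,-13,0],[-52,204,129,0,0,-13,0]]'; python3 -m handwheel '[[0,0,0,0,0,0,0],[0,0,0,0,0,0,0]]';python3 - <<'E'
from h import *
def P(al,rad,z):
    t=polar(al,rad,z,flip=-1);return t[0],t[1],t[2],t[3]-180
im,p=snap("wrist","w27.png")
go2(*P(232,52,.023));go2(*P(232,41,.023))
E
```

```text
clock: 36.2
eef_pos: [0.4703, -0.3705, 0.0855]
ee_rot: [0.993, 0.114, -0.001, -0.001]
wrist_force: [0.4, -0.4, 0.0]
gripper_width: 0.0004
clock: 36.37
eef_pos: [0.472, -0.3693, 0.089]
ee_rot: [0.993, 0.115, -0.0, -0.0]
wrist_force: [0.6, -0.1, 0.8]
gripper_width: -0.0001
shift [-1.  -0.4 66.9] wz 0.2 cur yaw -76.7 q7 -0.39 q3 0.55
shift [ 9.  -5.  66.9] wz 0.2 cur yaw -76.7 q7 -0.39 q3 0.55
```

View pics/w27.png

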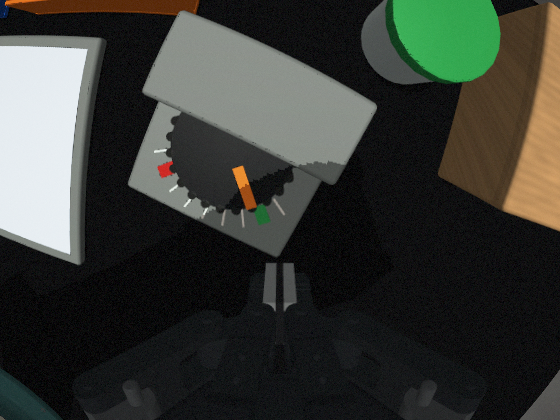

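The view shows the stripe from (238,170) to (253,208), green at (262,214), red at (165,170), and the fingertip just outside the rim. I'll descend and engage.

```bash
python3 -m handwheel '[[0,0,25,0,0,0,0],[0,0,50,0,0,0,0],[0,0,65,0,0,0,0],[0,0,65,0,0,0,0]]'; python3 -m handwheel '[[4,-2,0,0,0,0,0],[8,-4,0,0,0,0,0],[9,-4.5,0,0,0,0,0],[9,-4.5,0,0,0,0,0]]';python3 - <<'E'
from h import *
def P(al,rad,z):
    t=polar(al,rad,z,flip=-1);return t[0],t[1],t[2],t[3]-180
im,p=snap("wrist","w28.png")
for a in range(232,180,-5): print(a,end=" ");go2(*P(a,41,.023))
E
```

```text
clock: 36.75
eef_pos: [0.4711, -0.3685, 0.0223]
ee_rot: [0.993, 0.115, -0.001, -0.001]
wrist_force: [-0.6, -0.6, -0.1]
gripper_width: -0.0001
clock: 37.08
eef_pos: [0.4801, -0.363, 0.0248]
ee_rot: [0.993, 0.115, 0.001, 0.0]
wrist_force: [-0.1, -0.4, 0.3]
gripper_width: -0.0001
232 shift [ 0.7 -0.4  1.5] wz 0.1 cur yaw -76.8 q7 -0.36 q3 0.5
227 shift [-1.3 -4.7  1.5] wz 5.1 cur yaw -76.8 q7 -0.36 q3 0.5
222 shift [-2.8 -9.2  1.5] wz 10.1 cur yaw -76.8 q7 -0.36 q3 0.5
217 shift [ -4.  -13.7   1.5] wz 15.1 cur yaw -76.8 q7 -0.36 q3 0.5
212 shift [ -4.7 -18.4   1.5] wz 20.1 cur yaw -76.8 q7 -0.36 q3 0.5
207 shift [ -5.1 -23.1   1.5] wz 25.1 cur yaw -76.8 q7 -0.36 q3 0.5
202 shift [ -5.  -27.8   1.5] wz 30.1 cur yaw -76.8 q7 -0.36 q3 0.5
197 shift [ -4.5 -32.5   1.5] wz 35.1 cur yaw -76.8 q7 -0.36 q3 0.5
192 shift [ -3.6 -37.1   1.5] wz 40.1 cur yaw -76.8 q7 -0.36 q3 0.5
187 shift [ -2.3 -41.6   1.5] wz 45.1 cur yaw -76.8 q7 -0.36 q3 0.5
182 shift [ -0.7 -46.    1.5] wz 50.1 cur yaw -76.8 q7 -0.36 q3 0.5
```

View pics/w28.png

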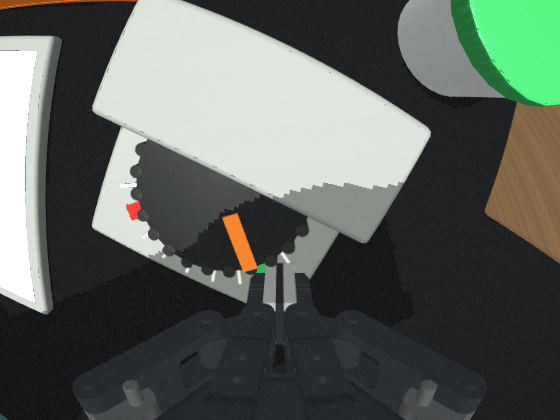

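```bash
python3 -m handwheel '[[-1,-4.5,0,0,0,5,0],[-2.5,-9,0,0,0,10,0],[-3.7,-13.6,0,0,0,15,0],[-4.4,-18.3,0,0,0,20,0],[-4.8,-23,0,0,0,25,0],[-4.7,-27.7,0,0,0,30,0],[-4.2,-32.4,0,0,0,35,0],[-3.3,-37,0,0,0,40,0]]'
python3 - <<'E'
from h import *
def P(al,rad,z):
    t=polar(al,rad,z,flip=-1);return t[0],t[1],t[2],t[3]-180
im,p=snap("wrist","w29.png");stripe(im,p)
for a in range(192,130,-5): print(a,end=" ");go2(*P(a,41,.023))
E
```

```text
clock: 37.8
eef_pos: [0.4669, -0.3282, 0.0241]
ee_rot: [0.972, -0.234, 0.0, 0.0]
wrist_force: [-2.4, -0.6, 0.4]
gripper_width: -0.0004
stripe area 939 r 0.02593579944622457 mean angle 189.8825480556584 v deg 69.66148804269204 target 105(green)/15(red)
192 shift [0.9 0.5 0.8] wz -0.5 cur yaw -117.4 q7 -0.96 q3 0.67
187 shift [-1.1 -3.8  0.8] wz 4.5 cur yaw -117.4 q7 -0.96 q3 0.67
182 shift [-2.7 -8.2  0.8] wz 9.5 cur yaw -117.4 q7 -0.96 q3 0.67
177 shift [ -3.9 -12.8   0.8] wz 14.5 cur yaw -117.4 q7 -0.96 q3 0.67
172 shift [ -4.7 -17.4   0.8] wz 19.5 cur yaw -117.4 q7 -0.96 q3 0.67
167 shift [ -5.1 -22.1   0.8] wz 24.5 cur yaw -117.4 q7 -0.96 q3 0.67
162 shift [ -5.1 -26.8   0.8] wz 29.5 cur yaw -117.4 q7 -0.96 q3 0.67
157 shift [ -4.7 -31.5   0.8] wz 34.5 cur yaw -117.4 q7 -0.96 q3 0.67
152 shift [ -3.9 -36.1   0.8] wz 39.5 cur yaw -117.4 q7 -0.96 q3 0.67
147 shift [ -2.6 -40.6   0.8] wz 44.5 cur yaw -117.4 q7 -0.96 q3 0.67
142 shift [ -1.  -45.1   0.8] wz 49.5 cur yaw -117.4 q7 -0.96 q3 0.67
137 shift [  1.  -49.3   0.8] wz 54.5 cur yaw -117.4 q7 -0.96 q3 0.67
132 shift [  3.4 -53.4   0.8] wz 59.5 cur yaw -117.4 q7 -0.96 q3 0.67
```

View pics/w29.png

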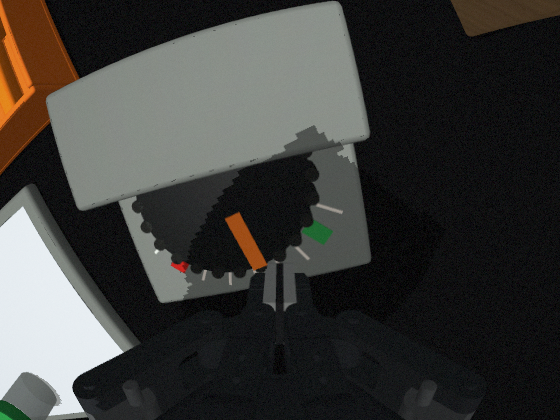

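The stripe is at 70° and turning with the finger. Another 40°.

```bash
python3 -m handwheel '[[-2,-4.3,0,0,0,5,0],[-3.5,-8.8,0,0,0,10,0],[-4.7,-13.3,0,0,0,15,0],[-5.4,-18,0,0,0,20,0],[-5.8,-22.7,0,0,0,25,0],[-5.7,-27.4,0,0,0,30,0],[-5.2,-32.1,0,0,0,35,0],[-4.3,-36.7,0,0,0,40,0]]'
python3 - <<'E'
from h import *
def P(al,rad,z):
    t=polar(al,rad,z,flip=-1);return t[0],t[1],t[2],t[3]-180
im,p=snap("wrist","w30.png");stripe(im,p)
for a in range(152,126,-5): print(a,end=" ");go2(*P(a,41,.023))
E
```

```text
clock: 38.52
eef_pos: [0.4794, -0.293, 0.0238]
ee_rot: [0.834, -0.552, -0.001, -0.0]
wrist_force: [-5.2, 2.9, 1.9]
gripper_width: -0.0002
stripe area 978 r 0.0263622330380064 mean angle 150.15451748801985 v deg 29.998388540620795 target 105(green)/15(red)
152 shift [1.2 0.5 0.5] wz -0.4 cur yaw -157.3 q7 -1.59 q3 0.83
147 shift [-0.8 -3.8  0.5] wz 4.6 cur yaw -157.3 q7 -1.59 q3 0.83
142 shift [-2.4 -8.2  0.5] wz 9.6 cur yaw -157.3 q7 -1.59 q3 0.83
137 shift [ -3.5 -12.8   0.5] wz 14.6 cur yaw -157.3 q7 -1.59 q3 0.83
132 shift [ -4.3 -17.4   0.5] wz 19.6 cur yaw -157.3 q7 -1.59 q3 0.83
127 shift [ -4.7 -22.1   0.5] wz 24.6 cur yaw -157.3 q7 -1.59 q3 0.83
```

View pics/w30.png

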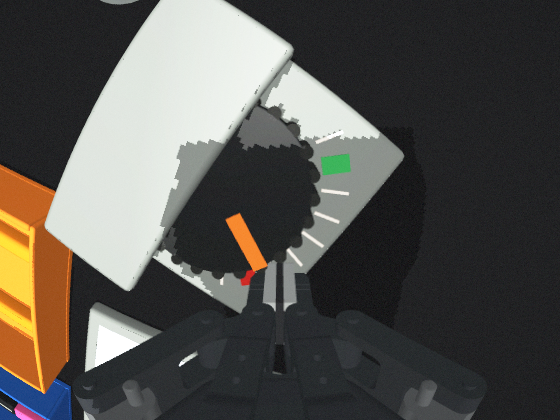

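30° now, so 15° to go.

```bash
python3 -m handwheel '[[-2,-4.3,0,0,0,5,0],[-3.5,-8.8,0,0,0,10,0],[-4.6,-12.8,0,0,0,14.5,0],[-4.6,-12.8,0,0,0,14.5,0]]'
python3 - <<'E'
from h import *
im,p=snap("wrist","w31.png");stripe(im,p)
hsv=cv2.cvtColor(im,cv2.COLOR_BGR2HSV)
m=cv2.inRange(hsv,(5,130,90),(18,255,255));n,l,st,ce=cv2.connectedComponentsWithStats(m)
for i in range(1,n):
    if st[i,4]>200:
        ys,xs=np.where(l==i);S=np.array([toplane("wrist",(x,y),.034,p)[:2] for x,y in zip(xs,ys)])
        if np.hypot(*(S.mean(0)-AX))<.045:
            d=np.linalg.svd(S-S.mean(0),full_matrices=False)[2][0];d*=np.sign(d@(S.mean(0)-AX));print("dir v",np.degrees(np.arctan2(d[1],d[0]))%360-YAW-120)
M=R.from_quat(p[1]).as_matrix()
a=np.radians(135+YAW);er=np.array([np.cos(a),np.sin(a),0]);print("radial out in tool mm/1",M.T@er)
E
```

```text
clock: 38.9
eef_pos: [0.4902, -0.2832, 0.0235]
ee_rot: [0.759, -0.652, -0.0, -0.0]
wrist_force: [-1.7, 1.5, 0.1]
gripper_width: 0.0001
stripe area 973 r 0.02643065507509708 mean angle 133.81249092685684 v deg 13.69705245242244 target 105(green)/15(red)
dir v 15.02165442112414
radial out in tool mm/1 [-9.24318591e-01  3.81620917e-01  7.85934882e-04]
```

View pics/w31.png

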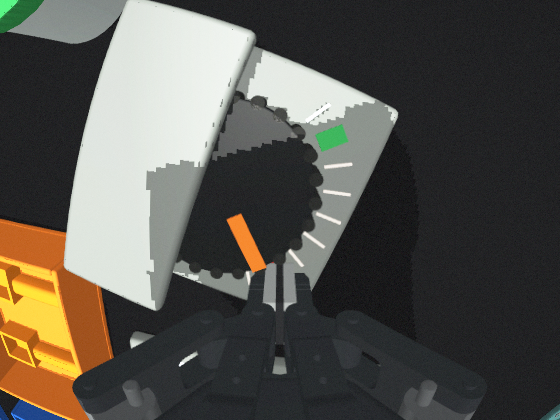

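The stripe is at 13.7–15.0° (red is 15°). I'll back off radially and lift clear.

```bash
python3 -m handwheel '[[-8,4,0,0,0,0,0],[-18,8,0,0,0,0,0],[-20,9,-5,0,0,0,0],[-20,9,-40,0,0,0,0],[-20,9,-80,0,0,0,0],[-20,9,-120,0,0,0,0],[-20,9,-160,0,0,0,0],[-20,9,-190,0,0,0,0]]'; python3 -m handwheel '[[-40,0,-10,0,0,0,0],[-60,0,-10,0,0,0,0],[-60,0,-10,0,0,0,0],[-60,0,-10,0,0,0,0]]';python3 - <<'E'
from h import *
im,p=snap("wrist","w32.png")
print("clock",bot.get_obs()["clock"],bot.get_obs()["wrist_force"])
hsv=cv2.cvtColor(im,cv2.COLOR_BGR2HSV)
m=cv2.inRange(hsv,(5,130,90),(18,255,255));n,l,st,ce=cv2.connectedComponentsWithStats(m)
for i in range(1,n):
    if st[i,4]>60:
        ys,xs=np.where(l==i);S=np.array([toplane("wrist",(x,y),.034,p)[:2] for x,y in zip(xs,ys)])
        if np.hypot(*(S.mean(0)-AX))<.045:
            d=np.linalg.svd(S-S.mean(0),full_matrices=False)[2][0];d*=np.sign(d@(S.mean(0)-AX));print("dir v",np.degrees(np.arctan2(d[1],d[0]))%360-YAW-120)
stripe(im,p)
s,_=snap("scene","scene32.png");cv2.imwrite("pics/scene32z.png",cv2.resize(s[120:320,130:410],None,fx=2.8,fy=2.8,interpolation=cv2.INTER_CUBIC))
t,_=snap("top","top32.png");cv2.imwrite("pics/top32z.png",cv2.resize(t[140:290,160:460],None,fx=2.6,fy=2.6,interpolation=cv2.INTER_CUBIC))
E
```

```text
clock: 39.62
eef_pos: [0.4775, -0.2659, 0.2167]
ee_rot: [0.759, -0.651, 0.001, -0.0]
wrist_force: [0.4, 0.0, -0.6]
gripper_width: -0.0001
clock: 39.95
eef_pos: [0.4689, -0.2047, 0.2239]
ee_rot: [0.76, -0.65, -0.0, -0.001]
wrist_force: [0.1, -0.7, -0.3]
gripper_width: 0.0001
clock 40.0 [-0.78823895 -0.48511092 -1.01394036]
dir v 15.056337310487862
stripe area 207 r 0.026958874878323796 mean angle 133.9090429048222 v deg 13.826635166183792 target 105(green)/15(red)
```

View pics/w32.png

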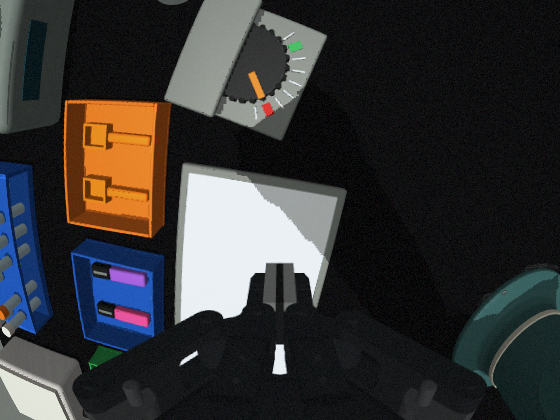

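View pics/scene32z.png

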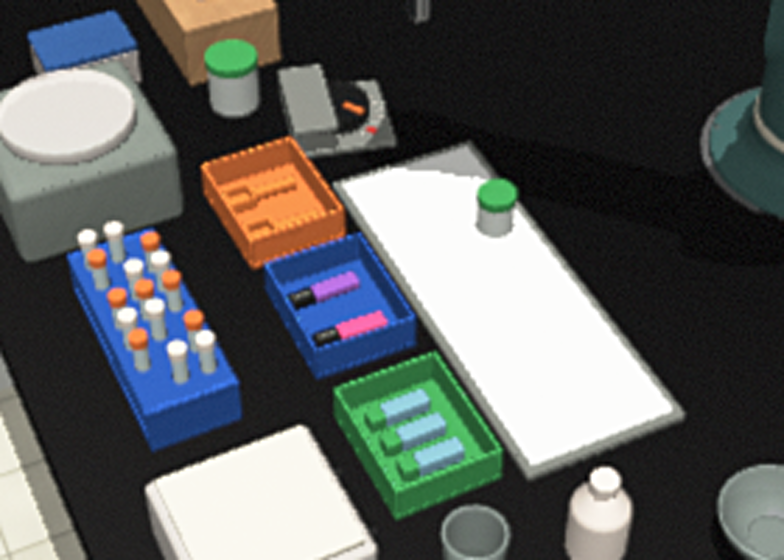

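View pics/top32z.png

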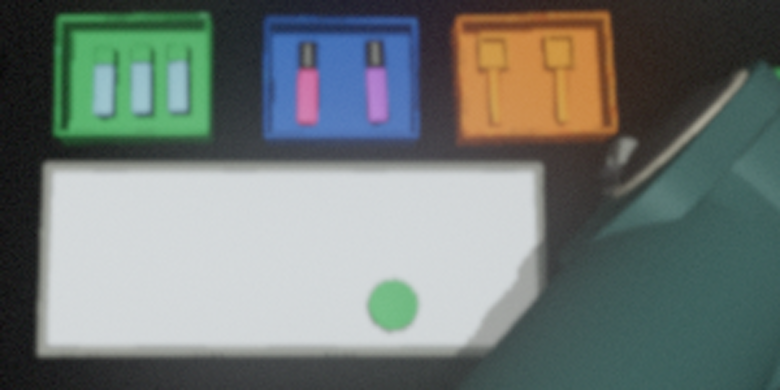

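Everything is in place: the stripe points at red, all seven items are in their trays, and the jar hasn't moved. I'll let the arm settle and hand in.

```bash
python3 -m handwheel '[[0,0,0,0,0,0,0.3],[0,0,0,0,0,0,0.3],[0,0,0,0,0,0,0.3],[0,0,0,0,0,0,0.3]]'
python3 - <<'E'
from rig import bot
print(bot.close_job())
E
```

```text
clock: 40.43
eef_pos: [0.4688, -0.2066, 0.2235]
ee_rot: [0.758, -0.652, 0.0, 0.0]
wrist_force: [0.1, 0.4, -0.5]
gripper_width: 0.0257
the job is handed in; nothing more can be done
None
```

The job is handed in after about 40 s of robot time, well inside the 208 s limit. By my last checks everything is where the task wants it, though the hand-in reports no verdict.

- **Wheel to green:** I rolled the wheel with the shut fingertip until the stripe pointed at the green mark. Readings ranged from 101 to 109° across the views; green is 105° and the allowed band is 97.5–112.5°. The stripe's own direction, measured again just before the return, gave 104.6°.
- **Sorting:** All seven items found on the pad are in their trays: three vials in green, two highlighters in blue and two scoops in orange. I saw no knock to an item and no slackened grip.
- **Wheel back to red:** After I backed off, the stripe read 15.1° from its own direction and 13.8° from the wheel centre; red is 15°, allowed 7.5–22.5°.
- **Final pictures:** The top, scene and wrist views show the items lying in their trays and the pad empty except for the small jar. The bystanders in view look undisturbed by eye; I did not measure their positions. The gripper was clear of everything at hand-in.

**Disagreements:** The stripe angle measured from the wheel centre differed from its own direction by up to about 4.5°, because my estimate of the wheel axis is 2–3 mm off. Gripping on the pad also read 7–17 N of upward force, so the fingertips were probably touching it lightly.

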